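Snap dust caps into bearing housings and tally them

ROBOT

A 7-joint arm with a two-finger parallel gripper is mounted at the origin on the work surface. World frame = base frame: x ahead of the robot, y to its left, z up, the work surface at z = 0. Lengths are in m, angles in rad, forces in N, time in s.
With the tool pointing down it reaches from about 0.4 to 0.85 m from the base axis. Payload 4.5 kg.
Tool frame: the origin (TCP) lies at the very end of the fingers, on their centre line; the grasp point (between the pads) lies 19 mm behind it; z points along the fingers, y is the line along which they close (so a half turn about z gives the same grasp; the last joint's range is limited). The gripper opens to 88 mm and grips with 3 to 60 N. Pads are 18 mm wide; open, the fingers measure 123 mm over their backs; the gripper's body (75 mm by 187 mm) begins 45 mm behind the grasp point.
Start: joints at [1.287, 0.689, -0.195, 1.565, 0.157, 0.902, -0.215], TCP at [0.195, -0.594, 0.239] pointing down, gripper open.
Joint ranges: [-3.01, 3.01], [-0.46, 2.08], [-1.47, 1.51], [0.13, 2.56], [-1, 4.14], [0.04, 2.09], [-2.66, 2.66]. Speed limits (rad/s): [2.57, 2.57, 3.14, 3.14, 3.14, 3.14, 3.14].

INTERFACE

Orientations are given as a unit quaternion [x, y, z, w].
In Python, from plant import robot gives the robot as it stands.
- The arm moves only by the tool send_rows, never from a script. Its argument "deltas" is a list of rows, each a list of 3 entries, a list of its own where there are three numbers: the opening, from -1 (shut) to 1 (fully open), then the shift along the world's x, y, z in cm, then the turn, a rotation vector about the world's x, y, z in degrees. A call has exactly 8 rows; each row shifts and turns the commanded pose from where the row before left it; what a row does not reach is not made up. A row lasts 1/12 s, in which the tool goes at most 41.7 mm and 7.16 degrees, less where a joint would pass 70% of its speed; a pose out of reach is approached as far as the arm can. A call with a gripper value outside its range is refused whole. The fingers move at their own pace and stop on an object; "newtons" is the grip in N (left out, the last holds). Time passes only in rows, so rows that do not move let the fingers close, or fill a call up. It gives the time, the measured TCP pose, the force, the opening and the grip force at its end, in the units of the state.
- robot.get_obs(): the state, without advancing time (a new reading comes with each control period).
- robot.read_camera(name): name is "scene" or "side" or "wrist"; returns the picture (384x512x3 uint8, blue, green, red); there is no depth.
- robot.camera_params(name): a dict with "fx", "fy", "cx", "cy" (pixels), "rvec" (rotation vector, rad) and "tvec" (3), from world to camera coordinates, as OpenCV has them; the wrist camera has in their place "mount" (4x4, takes a point from camera to tool coordinates, whose origin is the TCP and whose axes are the flange's). Camera axes: x right, y down, z forward; pixel columns grow to the right and rows downward; lengths in m; the calibration is good to about 2 mm. A picture is of the moment at which its call begins: read the wrist's pose just before it. camera_params takes no time and is no camera call.
- robot.finish_job(): hands the job in; it is judged then, once.
Trained networks look in the newest picture that a camera, given by its name, has taken for a name from the list of things; names that differ only in an ending like _2 or _b are one class to them, and where a whole thing is asked for, a point or a joint stands for the part that bears it (a point fixed in the world has none). Each returns a list of dicts, best first, with "p" (0 to 1); they miss things now and then, are a little off and sometimes report something else, mostly with a low value. They report only what shows in the picture. A call takes as long as a camera call.
- robot.boxes_of(camera, label): "rect" ([left, top, width, height] in pixels, round what is visible of it).
- robot.trace(camera, label): "region" (384x512 bool, what is visible of it) and "rect" ([left, top, width, height] in pixels, round what is visible of it).
- robot.place_of(camera, label): "location" ([column, row] in pixels: a listed point, or the origin of a listed thing).
The state is a dict: "clock": time; "qpos": joint angles; "joint_vel": joint speeds; "joint_efforts": joint torques, N m; "tool_pos": TCP position; "orientation": TCP orientation; "ft_force": force on the tool from outside, world axes, zero at the start; "torque": the same for the moment, N m; "grip_width": finger opening in m; "gripper_force": force on a finger pad.
Only numpy, scipy, OpenCV 4.12 (cv2) and the standard library are available. Lean on these libraries where they do the work, as an engineer would, in place of code of your own. Each camera call takes 0.05 s, during which the arm holds its last target. There are 200 camera calls.

TASK

Put each grey dust cap that is on the bench into a bearing housing of the bracket, one cap per housing, and press every cap fully home with the hand pusher, never with the fingers. When all caps are home, click the tally dial clockwise from its zero mark, one click for each cap fitted. Leave the pusher standing upright on its stand plate, and do not disturb the other things on the bench.

Things in the scene. Friction and masses are not known exactly. Their poses are not given: they have to be found in the camera images.
- cap0: Grey round dust cap (4 or 5 present, all alike), 34 mm high, 80 g. Origin: centre of underside, z up. Foot dia 53 mm to 8 mm, bead dia 60 at 11 to 13 mm, plain grip cylinder dia 55 from 16 mm to the flat top. Laid in a housing it rests level with its underside 10.5 mm above the recess floor; pushed down on the top with 10 to 20 N it snaps home onto the floor, top then 8 mm proud of the housing.
- cap1: Grey round dust cap (4 or 5 present, all alike), 34 mm high, 80 g. Origin: centre of underside, z up. Foot dia 53 mm to 8 mm, bead dia 60 at 11 to 13 mm, plain grip cylinder dia 55 from 16 mm to the flat top. Laid in a housing it rests level with its underside 10.5 mm above the recess floor; pushed down on the top with 10 to 20 N it snaps home onto the floor, top then 8 mm proud of the housing.
- cap2: Grey round dust cap (4 or 5 present, all alike), 34 mm high, 80 g. Origin: centre of underside, z up. Foot dia 53 mm to 8 mm, bead dia 60 at 11 to 13 mm, plain grip cylinder dia 55 from 16 mm to the flat top. Laid in a housing it rests level with its underside 10.5 mm above the recess floor; pushed down on the top with 10 to 20 N it snaps home onto the floor, top then 8 mm proud of the housing.
- cap3: Grey round dust cap (4 or 5 present, all alike), 34 mm high, 80 g. Origin: centre of underside, z up. Foot dia 53 mm to 8 mm, bead dia 60 at 11 to 13 mm, plain grip cylinder dia 55 from 16 mm to the flat top. Laid in a housing it rests level with its underside 10.5 mm above the recess floor; pushed down on the top with 10 to 20 N it snaps home onto the floor, top then 8 mm proud of the housing.
- cap4: Grey round dust cap (4 or 5 present, all alike), 34 mm high, 80 g. Origin: centre of underside, z up. Foot dia 53 mm to 8 mm, bead dia 60 at 11 to 13 mm, plain grip cylinder dia 55 from 16 mm to the flat top. Laid in a housing it rests level with its underside 10.5 mm above the recess floor; pushed down on the top with 10 to 20 N it snaps home onto the floor, top then 8 mm proud of the housing.
- seat0 (a point): Housing 0 of 5 in a row, 100 mm apart along y, on a fixed steel bracket plate 96 x 490 mm: centre of its recess floor, 8 mm above the bench, z up. Aluminium ring, outside dia 84, bore 63 mm, face 26 mm above the floor, open at the top; three spring plungers stand 4 mm into the bore, 17 mm above the floor. Any cap fits; one each.
- seat1 (a point): Housing 1 of 5 in a row, 100 mm apart along y, on a fixed steel bracket plate 96 x 490 mm: centre of its recess floor, 8 mm above the bench, z up. Aluminium ring, outside dia 84, bore 63 mm, face 26 mm above the floor, open at the top; three spring plungers stand 4 mm into the bore, 17 mm above the floor. Any cap fits; one each.
- seat2 (a point): Housing 2 of 5 in a row, 100 mm apart along y, on a fixed steel bracket plate 96 x 490 mm: centre of its recess floor, 8 mm above the bench, z up. Aluminium ring, outside dia 84, bore 63 mm, face 26 mm above the floor, open at the top; three spring plungers stand 4 mm into the bore, 17 mm above the floor. Any cap fits; one each.
- seat3 (a point): Housing 3 of 5 in a row, 100 mm apart along y, on a fixed steel bracket plate 96 x 490 mm: centre of its recess floor, 8 mm above the bench, z up. Aluminium ring, outside dia 84, bore 63 mm, face 26 mm above the floor, open at the top; three spring plungers stand 4 mm into the bore, 17 mm above the floor. Any cap fits; one each.
- seat4 (a point): Housing 4 of 5 in a row, 100 mm apart along y, on a fixed steel bracket plate 96 x 490 mm: centre of its recess floor, 8 mm above the bench, z up. Aluminium ring, outside dia 84, bore 63 mm, face 26 mm above the floor, open at the top; three spring plungers stand 4 mm into the bore, 17 mm above the floor. Any cap fits; one each.
- pusher: Hand pusher on its stand plate: steel foot disc dia 58, 18 mm high, with an upright round wooden handle dia 26 mm above it; 72 mm high in all, 350 g, weight low. Origin: centre of the flat underside, z up along the handle. Grip the handle from above, just over the foot, and press the foot's underside on a cap's top.
- stand: Stand plate of the pusher, flat steel 120 x 120 mm, 6 mm thick, fixed to the bench. Origin: centre of its underside. The pusher's place is on top, at its centre.
- dial (a joint): Tally dial's angle, rad; 0 at the zero mark, where it starts; grows clockwise seen from above. It rests in a detent every 30 degrees (0.524 rad) and springs into the nearest when let go; turns both ways, -0.1 to 3.3 rad; about 0.1 N m per click.
- dial_grip (a point): Centre of the dial's grip bar, 57 mm above the bench, on the vertical turning axis. Bar along this point's x, 68 mm long, 16 wide, 28 high (43 to 71 mm above the bench), on a disc dia 76 mm on a fixed box 110 x 110 mm, 36 mm high. White pointer on the bar's -x end; the long white mark on the box is zero, short ones the clicks.

How it is judged:
On the way, in this order (a step that is already met when the one before it is completed fails the run):
1. every cap is home in a housing (((horizontal distance between cap0 and seat0 below 0.005 m and z of cap0 in the frame of seat0 below 0.003 m and angle between cap0's own z axis and vertical below 0.08 rad) or (horizontal distance between cap0 and seat1 below 0.005 m and z of cap0 in the frame of seat1 below 0.003 m and angle between cap0's own z axis and vertical below 0.08 rad) or (horizontal distance between cap0 and seat2 below 0.005 m and z of cap0 in the frame of seat2 below 0.003 m and angle between cap0's own z axis and vertical below 0.08 rad) or (horizontal distance between cap0 and seat3 below 0.005 m and z of cap0 in the frame of seat3 below 0.003 m and angle between cap0's own z axis and vertical below 0.08 rad) or (horizontal distance between cap0 and seat4 below 0.005 m and z of cap0 in the frame of seat4 below 0.003 m and angle between cap0's own z axis and vertical below 0.08 rad)) and ((horizontal distance between cap1 and seat0 below 0.005 m and z of cap1 in the frame of seat0 below 0.003 m and angle between cap1's own z axis and vertical below 0.08 rad) or (horizontal distance between cap1 and seat1 below 0.005 m and z of cap1 in the frame of seat1 below 0.003 m and angle between cap1's own z axis and vertical below 0.08 rad) or (horizontal distance between cap1 and seat2 below 0.005 m and z of cap1 in the frame of seat2 below 0.003 m and angle between cap1's own z axis and vertical below 0.08 rad) or (horizontal distance between cap1 and seat3 below 0.005 m and z of cap1 in the frame of seat3 below 0.003 m and angle between cap1's own z axis and vertical below 0.08 rad) or (horizontal distance between cap1 and seat4 below 0.005 m and z of cap1 in the frame of seat4 below 0.003 m and angle between cap1's own z axis and vertical below 0.08 rad)) and ((horizontal distance between cap2 and seat0 below 0.005 m and z of cap2 in the frame of seat0 below 0.003 m and angle between cap2's own z axis and vertical below 0.08 rad) or (horizontal distance between cap2 and seat1 below 0.005 m and z of cap2 in the frame of seat1 below 0.003 m and angle between cap2's own z axis and vertical below 0.08 rad) or (horizontal distance between cap2 and seat2 below 0.005 m and z of cap2 in the frame of seat2 below 0.003 m and angle between cap2's own z axis and vertical below 0.08 rad) or (horizontal distance between cap2 and seat3 below 0.005 m and z of cap2 in the frame of seat3 below 0.003 m and angle between cap2's own z axis and vertical below 0.08 rad) or (horizontal distance between cap2 and seat4 below 0.005 m and z of cap2 in the frame of seat4 below 0.003 m and angle between cap2's own z axis and vertical below 0.08 rad)) and ((horizontal distance between cap3 and seat0 below 0.005 m and z of cap3 in the frame of seat0 below 0.003 m and angle between cap3's own z axis and vertical below 0.08 rad) or (horizontal distance between cap3 and seat1 below 0.005 m and z of cap3 in the frame of seat1 below 0.003 m and angle between cap3's own z axis and vertical below 0.08 rad) or (horizontal distance between cap3 and seat2 below 0.005 m and z of cap3 in the frame of seat2 below 0.003 m and angle between cap3's own z axis and vertical below 0.08 rad) or (horizontal distance between cap3 and seat3 below 0.005 m and z of cap3 in the frame of seat3 below 0.003 m and angle between cap3's own z axis and vertical below 0.08 rad) or (horizontal distance between cap3 and seat4 below 0.005 m and z of cap3 in the frame of seat4 below 0.003 m and angle between cap3's own z axis and vertical below 0.08 rad)) and ((horizontal distance between cap4 and seat0 below 0.005 m and z of cap4 in the frame of seat0 below 0.003 m and angle between cap4's own z axis and vertical below 0.08 rad) or (horizontal distance between cap4 and seat1 below 0.005 m and z of cap4 in the frame of seat1 below 0.003 m and angle between cap4's own z axis and vertical below 0.08 rad) or (horizontal distance between cap4 and seat2 below 0.005 m and z of cap4 in the frame of seat2 below 0.003 m and angle between cap4's own z axis and vertical below 0.08 rad) or (horizontal distance between cap4 and seat3 below 0.005 m and z of cap4 in the frame of seat3 below 0.003 m and angle between cap4's own z axis and vertical below 0.08 rad) or (horizontal distance between cap4 and seat4 below 0.005 m and z of cap4 in the frame of seat4 below 0.003 m and angle between cap4's own z axis and vertical below 0.08 rad))), for 0.2 s.
2. the dial stands at as many clicks as there are caps (value of joint dial between 1.934 and 2.778 rad and (value of joint dial above 2.458 rad or (height (world z) of cap0 above 9 m and height (world z) of stand above -1 m) or (height (world z) of cap1 above 9 m and height (world z) of stand above -1 m) or (height (world z) of cap2 above 9 m and height (world z) of stand above -1 m) or (height (world z) of cap3 above 9 m and height (world z) of stand above -1 m) or (height (world z) of cap4 above 9 m and height (world z) of stand above -1 m)) and (value of joint dial below 2.254 rad or not ((height (world z) of cap0 above 9 m and height (world z) of stand above -1 m) or (height (world z) of cap1 above 9 m and height (world z) of stand above -1 m) or (height (world z) of cap2 above 9 m and height (world z) of stand above -1 m) or (height (world z) of cap3 above 9 m and height (world z) of stand above -1 m) or (height (world z) of cap4 above 9 m and height (world z) of stand above -1 m)))), for 0.3 s.
At the end, for the whole second after the job is handed in: Every cap at rest, home in a housing (within 5 mm sideways, 3 mm in height, 0.08 rad level); the dial within 0.16 rad of one click per cap; the pusher at rest, upright (0.1 rad) on its stand plate, within 45 mm of its centre (all of step 1 and all of step 2 and linear speed of each of cap0, cap1, cap2, cap3, cap4, pusher below 0.02 m/s and horizontal distance between pusher and stand below 0.045 m and angle between pusher's own z axis and vertical below 0.1 rad and z of pusher in the frame of stand between 0.002 and 0.011 m); the robot touches nothing.
It fails at once if the fingers touch a cap that is home (pressing it without the pusher) ((contact force between the fingers and cap0 above 1 N and ((horizontal distance between cap0 and seat0 below 0.005 m and z of cap0 in the frame of seat0 below 0.003 m and angle between cap0's own z axis and vertical below 0.08 rad) or (horizontal distance between cap0 and seat1 below 0.005 m and z of cap0 in the frame of seat1 below 0.003 m and angle between cap0's own z axis and vertical below 0.08 rad) or (horizontal distance between cap0 and seat2 below 0.005 m and z of cap0 in the frame of seat2 below 0.003 m and angle between cap0's own z axis and vertical below 0.08 rad) or (horizontal distance between cap0 and seat3 below 0.005 m and z of cap0 in the frame of seat3 below 0.003 m and angle between cap0's own z axis and vertical below 0.08 rad) or (horizontal distance between cap0 and seat4 below 0.005 m and z of cap0 in the frame of seat4 below 0.003 m and angle between cap0's own z axis and vertical below 0.08 rad))) or (contact force between the fingers and cap1 above 1 N and ((horizontal distance between cap1 and seat0 below 0.005 m and z of cap1 in the frame of seat0 below 0.003 m and angle between cap1's own z axis and vertical below 0.08 rad) or (horizontal distance between cap1 and seat1 below 0.005 m and z of cap1 in the frame of seat1 below 0.003 m and angle between cap1's own z axis and vertical below 0.08 rad) or (horizontal distance between cap1 and seat2 below 0.005 m and z of cap1 in the frame of seat2 below 0.003 m and angle between cap1's own z axis and vertical below 0.08 rad) or (horizontal distance between cap1 and seat3 below 0.005 m and z of cap1 in the frame of seat3 below 0.003 m and angle between cap1's own z axis and vertical below 0.08 rad) or (horizontal distance between cap1 and seat4 below 0.005 m and z of cap1 in the frame of seat4 below 0.003 m and angle between cap1's own z axis and vertical below 0.08 rad))) or (contact force between the fingers and cap2 above 1 N and ((horizontal distance between cap2 and seat0 below 0.005 m and z of cap2 in the frame of seat0 below 0.003 m and angle between cap2's own z axis and vertical below 0.08 rad) or (horizontal distance between cap2 and seat1 below 0.005 m and z of cap2 in the frame of seat1 below 0.003 m and angle between cap2's own z axis and vertical below 0.08 rad) or (horizontal distance between cap2 and seat2 below 0.005 m and z of cap2 in the frame of seat2 below 0.003 m and angle between cap2's own z axis and vertical below 0.08 rad) or (horizontal distance between cap2 and seat3 below 0.005 m and z of cap2 in the frame of seat3 below 0.003 m and angle between cap2's own z axis and vertical below 0.08 rad) or (horizontal distance between cap2 and seat4 below 0.005 m and z of cap2 in the frame of seat4 below 0.003 m and angle between cap2's own z axis and vertical below 0.08 rad))) or (contact force between the fingers and cap3 above 1 N and ((horizontal distance between cap3 and seat0 below 0.005 m and z of cap3 in the frame of seat0 below 0.003 m and angle between cap3's own z axis and vertical below 0.08 rad) or (horizontal distance between cap3 and seat1 below 0.005 m and z of cap3 in the frame of seat1 below 0.003 m and angle between cap3's own z axis and vertical below 0.08 rad) or (horizontal distance between cap3 and seat2 below 0.005 m and z of cap3 in the frame of seat2 below 0.003 m and angle between cap3's own z axis and vertical below 0.08 rad) or (horizontal distance between cap3 and seat3 below 0.005 m and z of cap3 in the frame of seat3 below 0.003 m and angle between cap3's own z axis and vertical below 0.08 rad) or (horizontal distance between cap3 and seat4 below 0.005 m and z of cap3 in the frame of seat4 below 0.003 m and angle between cap3's own z axis and vertical below 0.08 rad))) or (contact force between the fingers and cap4 above 1 N and ((horizontal distance between cap4 and seat0 below 0.005 m and z of cap4 in the frame of seat0 below 0.003 m and angle between cap4's own z axis and vertical below 0.08 rad) or (horizontal distance between cap4 and seat1 below 0.005 m and z of cap4 in the frame of seat1 below 0.003 m and angle between cap4's own z axis and vertical below 0.08 rad) or (horizontal distance between cap4 and seat2 below 0.005 m and z of cap4 in the frame of seat2 below 0.003 m and angle between cap4's own z axis and vertical below 0.08 rad) or (horizontal distance between cap4 and seat3 below 0.005 m and z of cap4 in the frame of seat3 below 0.003 m and angle between cap4's own z axis and vertical below 0.08 rad) or (horizontal distance between cap4 and seat4 below 0.005 m and z of cap4 in the frame of seat4 below 0.003 m and angle between cap4's own z axis and vertical below 0.08 rad)))).
It fails at once if another thing on the bench (spray bottle, tape measure, wire spool, hammer, angle offcut, flange or bolt) is pushed more than 5 cm or knocked over (distance of any of spray, tape, spool, hammer, offcut, flange, bolt from where it was at the start of the episode above 0.05 m or angle between any of spray, tape, spool, hammer, offcut, flange, bolt's own z axis and vertical above 0.6 rad).
Of cap0, cap1, cap2, cap3, cap4 only 4 to 5 are there at a start; the rules pass over those that are not, and their reading is None.
At some moment in a run one of cap0, cap1, cap2, cap3, cap4 may be knocked a few centimetres aside while the robot is not near it.
Once in a run the grip may slacken for a moment while it holds something.
It also fails if it takes over 210 s, if anything falls off the work surface, if the arm or the gripper's body presses on something with over 40 N, if the wrist force passes 120 N, or if a joint passes its speed limit or range.

## Working session

There is one attempt and no reset: what is moved stays moved. The work goes in short steps, Python scripts to look and compute and a tool call to move; the robot and the scene stay as the last step left them, time stands still between calls to the robot, and variables do not carry over. Pictures are saved under pics/ and viewed, at most 17 in all, crops included, and the job is handed in when it is done.

Besides the shell and the picture viewer there is one more tool, called after ">>>" by a JSON object that holds its "method" and its "body". send_rows: Moves the arm, as the interface text tells. Its arguments: {"type":"object","properties":{"deltas":{"type":"array"},"newtons":{"type":"number"}},"required":["deltas"]}

```bash
mkdir -p pics; ls; python3 - <<'E'
from plant import robot
import cv2
o=robot.get_obs();print({k:o[k] for k in('clock','tool_pos','orientation','ft_force','grip_width')})
a=robot.read_camera('scene');b=robot.read_camera('side')
cv2.imwrite('pics/a.png',a);cv2.imwrite('pics/b.png',b)
for c in('scene','side'):
  print(c,robot.camera_params(c))
  for l in('cap0','pusher','stand','dial_grip','seat0','seat1','seat2','seat3','seat4'):
    print(l,[(round(d['p'],2),[round(float(v)) for v in d['location']]) for d in robot.place_of(c,l)])
print(robot.camera_params('wrist'))
E
```

```text
pics
{'clock': 0.0, 'tool_pos': array([ 0.19508666, -0.59310347,  0.23789492]), 'orientation': array([ 9.87394027e-01,  1.58278804e-01, -1.94211545e-04, -9.04985768e-04]), 'ft_force': array([ 0.42939198, -0.10509076,  0.05072376]), 'grip_width': 0.0883278546158498}
scene {'fx': 357.5951051425425, 'fy': 357.5951051425425, 'cx': 251.620568909582, 'cy': 188.56561574194077, 'rvec': array([ 1.96573318,  1.58805311, -0.5860992 ]), 'tvec': array([-0.14748339, -0.3639782 ,  1.42809612])}
cap0 [(0.81, [238, 180]), (0.8, [168, 190]), (0.69, [206, 180]), (0.63, [296, 174]), (0.56, [271, 175])]
pusher [(0.58, [128, 213])]
stand [(0.73, [169, 191])]
dial_grip [(0.82, [350, 159]), (0.75, [169, 187])]
seat0 [(0.93, [175, 235]), (0.9, [244, 224]), (0.87, [208, 227]), (0.73, [278, 214]), (0.6, [310, 209])]
seat1 [(0.93, [175, 235]), (0.9, [244, 224]), (0.87, [208, 227]), (0.73, [278, 214]), (0.6, [310, 209])]
seat2 [(0.93, [175, 235]), (0.9, [244, 224]), (0.87, [208, 227]), (0.73, [278, 214]), (0.6, [310, 209])]
seat3 [(0.93, [175, 235]), (0.9, [244, 224]), (0.87, [208, 227]), (0.73, [278, 214]), (0.
[... 720 characters left out ...]
267, 192]), (0.86, [238, 208]), (0.85, [291, 180]), (0.61, [210, 227])]
seat3 [(0.96, [267, 192]), (0.86, [238, 208]), (0.85, [291, 180]), (0.61, [210, 227])]
seat4 [(0.96, [267, 192]), (0.86, [238, 208]), (0.85, [291, 180]), (0.61, [210, 227])]
{'fx': 264.48146429969614, 'fy': 264.48146429969614, 'cx': 255.9751901275498, 'cy': 191.34029481459604, 'mount': array([[-5.69074411e-04, -9.46674128e-01, -3.22192135e-01,
         8.51379171e-02],
       [ 9.99999808e-01, -6.17788119e-04,  4.89451011e-05,
         1.17923469e-03],
       [-2.45381534e-04, -3.22192046e-01,  9.46674297e-01,
        -1.46486439e-01],
       [ 0.00000000e+00,  0.00000000e+00,  0.00000000e+00,
         1.00000000e+00]])}
```

```bash
cat > h.py <<'E'
import numpy as np, cv2
from plant import robot
from scipy.spatial.transform import Rotation as R
def pose(cam,obs=None):
    p=robot.camera_params(cam)
    if cam=='wrist':
        o=obs or robot.get_obs(); T=np.eye(4);T[:3,:3]=R.from_quat(o['orientation']).as_matrix();T[:3,3]=o['tool_pos']
        C=T@p['mount']
    else:
        C=np.eye(4);r=R.from_rotvec(p['rvec']).as_matrix();C[:3,:3]=r.T;C[:3,3]=-r.T@p['tvec']
    return p,C
def px2w(cam,uv,z,obs=None):
    p,C=pose(cam,obs)
    d=C[:3,:3]@np.array([(uv[0]-p['cx'])/p['fx'],(uv[1]-p['cy'])/p['fy'],1])
    return C[:3,3]+d*(z-C[2,3])/d[2]
def w2px(cam,X,obs=None):
    p,C=pose(cam,obs); q=C[:3,:3].T@(np.array(X)-C[:3,3])
    return [p['fx']*q[0]/q[2]+p['cx'],p['fy']*q[1]/q[2]+p['cy']]
def find(cam,label,z,obs=None):
    for d in robot.place_of(cam,label):
        print(cam,label,round(d['p'],2),np.round(d['location'],1),np.round(px2w(cam,d['location'],z,obs)[:2],4))
E
python3 - <<'E'
from h import *
a=cv2.imread('pics/a.png');b=cv2.imread('pics/b.png')
cv2.imwrite('pics/a2.png',cv2.resize(a[110:310,60:430],None,fx=2.1,fy=2.1,interpolation=2))
cv2.imwrite('pics/b2.png',cv2.resize(b,(800,600)))
for c in('scene','side'):
  for l,z in(('cap0',0),('pusher',.006),('stand',0),('dial_grip',.057),('seat0',.008)): find(c,l,z)
E
```

```text
scene cap0 0.81 [238.3 180.3] [0.4568 0.0091]
scene cap0 0.8 [168.2 189.6] [ 0.4493 -0.2116]
scene cap0 0.69 [205.5 179.8] [ 0.4328 -0.0928]
scene cap0 0.63 [296.4 174. ] [0.4692 0.198 ]
scene cap0 0.56 [270.7 175.3] [0.4574 0.1153]
scene pusher 0.58 [127.7 213.1] [ 0.521  -0.3323]
scene stand 0.73 [169.1 191. ] [ 0.4556 -0.2092]
scene dial_grip 0.82 [350.2 159. ] [0.4927 0.3608]
scene dial_grip 0.75 [169.2 187.3] [ 0.4921 -0.2014]
scene seat0 0.93 [174.9 235.4] [ 0.6292 -0.2028]
scene seat0 0.9 [244.1 223.9] [ 0.6315 -0.0071]
scene seat0 0.87 [207.7 227.4] [ 0.6217 -0.1102]
scene seat0 0.73 [277.8 213.7] [0.6167 0.0961]
scene seat0 0.6 [310.2 208.8] [0.6193 0.1942]
side cap0 0.77 [316.5 229.6] [ 0.4347 -0.0935]
side cap0 0.73 [214.7 282.2] [0.4565 0.202 ]
side cap0 0.66 [341.  210.5] [ 0.4459 -0.2038]
side cap0 0.66 [281.1 242. ] [0.4579 0.0052]
side cap0 0.56 [246.2 262.3] [0.4591 0.1128]
side pusher 0.58 [350.5 178.7] [ 0.5224 -0.3458]
side stand 0.55 [352.3 177.5] [ 0.5288 -0.3645]
side dial_grip 0.62 [134.1 284.9] [0.502  0.3532]
side seat0 0.96 [267.4 192.2] [ 0.6241 -0.1118]
side seat0 0.86 [238.3 207.7] [ 0.6197 -0.0039]
side seat0 0.85 [291.2 180.5] [ 0.6244 -0.206 ]
side seat0 0.61 [209.9 227.4] [0.6014 0.1016]
```

View pics/a2.png

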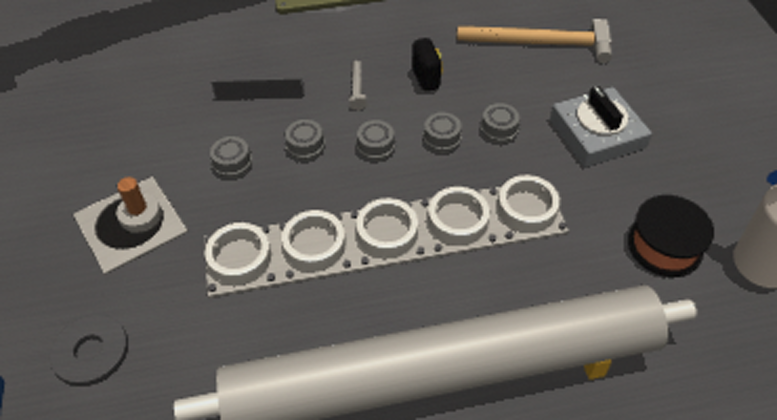

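View pics/b2.png

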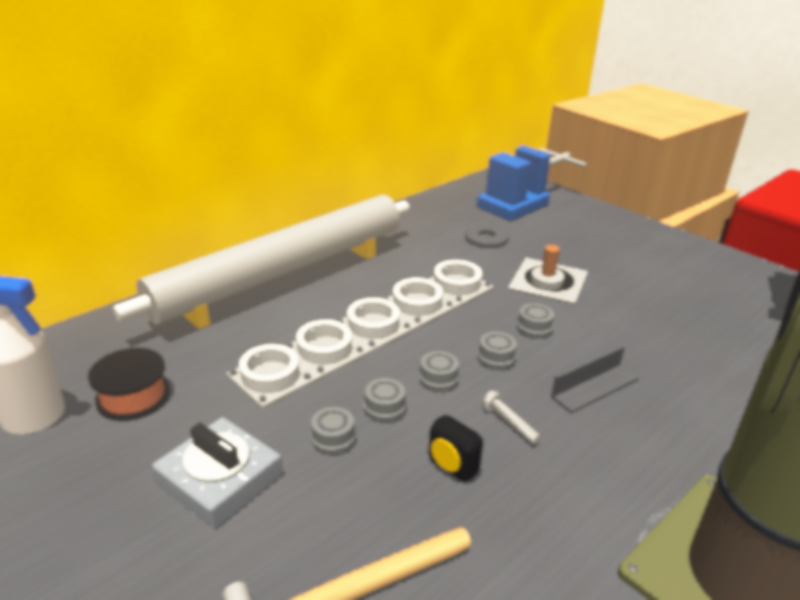

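The pictures show 5 caps in a row, 5 empty housings behind them, the pusher on its stand at right (-y), and the dial at left. I go above the middle for a close look.

>>> {"method": "send_rows", "body": {"deltas": [[1,[1.9,3.4,0.1],[0,0,-2.3]],[1,[1.9,3.4,0.1],[0,0,-2.3]],[1,[1.9,3.4,0.1],[0,0,-2.3]],[1,[1.9,3.4,0.1],[0,0,-2.3]],[1,[1.9,3.4,0.1],[0,0,-2.3]],[1,[1.9,3.4,0.1],[0,0,-2.3]],[1,[1.9,3.4,0.1],[0,0,-2.3]],[1,[1.9,3.4,0.1],[0,0,-2.3]]]}}

```text
clock: 2.17
tool_pos: [0.3481, -0.3201, 0.247]
orientation: [1.0, -0.003, 0.0, 0.0]
ft_force: [0.2, 0.8, 0.0]
grip_width: 0.0879
gripper_force: 0.0
```

>>> {"method": "send_rows", "body": {"deltas": [[1,[1.9,3.4,0.1],[0,0,0]],[1,[1.9,3.4,0.1],[0,0,0]],[1,[1.9,3.4,0.1],[0,0,0]],[1,[1.9,3.4,0.1],[0,0,0]],[1,[1.9,3.4,0.1],[0,0,0]],[1,[1.9,3.4,0.1],[0,0,0]],[1,[1.9,3.4,0.1],[0,0,0]],[1,[0,0,0],[0,0,0]]]}}

```text
clock: 2.83
tool_pos: [0.4851, -0.0745, 0.2543]
orientation: [1.0, 0.005, 0.003, -0.003]
ft_force: [-0.4, -0.2, -0.0]
grip_width: 0.088
gripper_force: 0.0
```

```bash
cat >> h.py <<'E'
def look(save=None,items=(('cap0',0),)):
    o=robot.get_obs();im=robot.read_camera('wrist')
    if save: cv2.imwrite('pics/%s.png'%save,im)
    q=R.from_quat(o['orientation']).as_matrix()
    print('t',o['clock'],'tcp',np.round(o['tool_pos'],4),'yaw',round(np.degrees(np.arctan2(q[1,0],q[0,0])),2),'tilt',np.round(q[:2,2],4),'w',round(o['grip_width'],4),'F',np.round(o['ft_force'],1))
    for l,z in items: find('wrist',l,z,o)
    return o
E
python3 -c "
from h import *
look('c',(('cap0',0),('seat0',.008),('pusher',.006),('stand',0),('dial_grip',.057)))"
```

```text
t 2.8333 tcp [ 0.4851 -0.0745  0.2543] yaw 0.58 tilt [0.0054 0.0051] w 0.088 F [-0.4 -0.2 -0. ]
wrist cap0 0.9 [268.  194.9] [ 0.4299 -0.0939]
wrist cap0 0.9 [137.3 175.8] [0.4593 0.1123]
wrist cap0 0.81 [204.8 174.8] [0.4621 0.006 ]
wrist cap0 0.62 [ 82.5 173.4] [0.4623 0.198 ]
wrist cap0 0.59 [342.3 188.5] [ 0.442  -0.2118]
wrist seat0 0.97 [58.  60.3] [0.6218 0.1944]
wrist seat0 0.86 [207.9  59.6] [ 0.6244 -0.0081]
wrist seat0 0.7 [357.   58.7] [ 0.6273 -0.2081]
wrist seat0 0.66 [286.1  60.5] [ 0.6243 -0.1132]
wrist seat0 0.56 [131.6  61.3] [0.6214 0.0951]
wrist pusher 0.92 [432.2 137.4] [ 0.5242 -0.3328]
wrist dial_grip 0.52 [ 79.8 172.6] [0.4786 0.1626]
```

View pics/c.png

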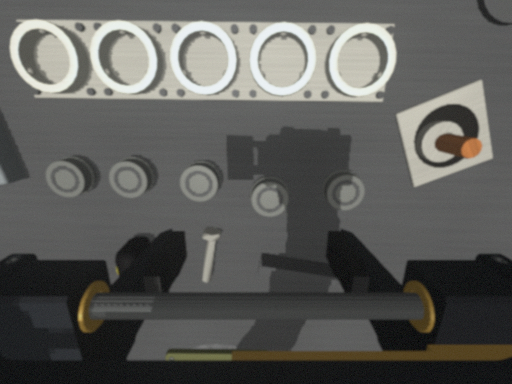

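All 5 caps are visible at rows 174–195, the housings at row 60 and the pusher at (432,137). This agrees with the scene camera. I approach the cap at (0.430, -0.094).

>>> {"method": "send_rows", "body": {"deltas": [[1,[-1.4,-0.5,-2.5],[0,0,-0.3]],[1,[-1.4,-0.5,-2.5],[0,0,-0.3]],[1,[-1.4,-0.5,-2.5],[0,0,0]],[1,[-1.3,-0.5,-2.5],[0,0,0]],[1,[0,0,0],[0,0,0]],[1,[0,0,0],[0,0,0]],[1,[0,0,0],[0,0,0]],[1,[0,0,0],[0,0,0]]], "newtons": 25}}

```text
clock: 3.8
tool_pos: [0.4275, -0.1039, 0.1551]
orientation: [1.0, -0.007, 0.002, 0.0]
ft_force: [-0.0, 0.7, 0.4]
grip_width: 0.0881
gripper_force: 0.0
```

```bash
python3 -c "
from h import *
look('d')"
```

```text
t 3.8 tcp [ 0.4275 -0.1039  0.1551] yaw -0.8 tilt [ 0.0041 -0.0005] w 0.0881 F [-0.   0.7  0.4]
wrist cap0 0.88 [246.1 175.5] [ 0.4309 -0.0932]
wrist cap0 0.81 [345.1 163.1] [ 0.4441 -0.2087]
wrist cap0 0.68 [ 63.8 151.3] [0.4626 0.1148]
wrist cap0 0.63 [159.  156.2] [0.4553 0.0066]
```

View pics/d.png

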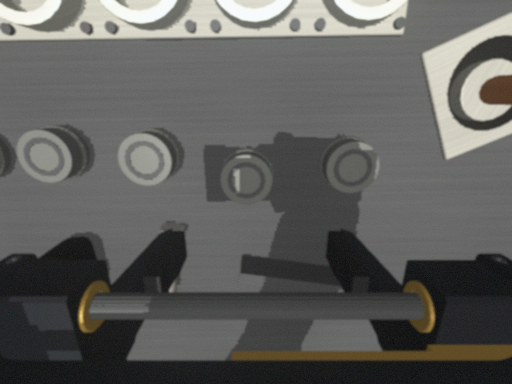

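The cap is at pixel (246,175), between the fingers.

>>> {"method": "send_rows", "body": {"deltas": [[1,[0.35,1.1,-2],[0,0,0.8]],[1,[0,0,-3],[0,0,0]],[1,[0,0,-3],[0,0,0]],[1,[0,0,-3],[0,0,0]],[1,[0,0,-1.5],[0,0,0]],[1,[0,0,0],[0,0,0]],[1,[0,0,0],[0,0,0]],[1,[0,0,0],[0,0,0]]]}}

```text
clock: 4.57
tool_pos: [0.4341, -0.0937, 0.0378]
orientation: [1.0, 0.0, -0.003, -0.001]
ft_force: [-0.2, -0.4, 0.4]
grip_width: 0.0885
gripper_force: 0.0
```

>>> {"method": "send_rows", "body": {"deltas": [[1,[0,0,0],[0,0,0]],[1,[0,0,0],[0,0,0]],[1,[0,0,0],[0,0,0]],[1,[0,0,0],[0,0,0]],[1,[0,0,0],[0,0,0]],[1,[0,0,0],[0,0,0]],[1,[0,0,0],[0,0,0]],[1,[0,0,0],[0,0,0]]]}}

```text
clock: 5.23
tool_pos: [0.4331, -0.0937, 0.0368]
orientation: [1.0, 0.0, -0.004, -0.001]
ft_force: [0.1, -0.5, 0.4]
grip_width: 0.0883
gripper_force: 0.0
```

>>> {"method": "send_rows", "body": {"deltas": [[1,[-0.2,0,-0.9],[0,0,0]],[1,[0,0,-0.9],[0,0,0]],[1,[0,0,0],[0,0,0]],[1,[0,0,0],[0,0,0]],[1,[0,0,0],[0,0,0]],[1,[0,0,0],[0,0,0]],[1,[0,0,0],[0,0,0]],[1,[0,0,0],[0,0,0]]]}}

```text
clock: 5.9
tool_pos: [0.4344, -0.0944, 0.0267]
orientation: [1.0, 0.0, -0.007, -0.001]
ft_force: [-0.1, 0.4, -0.5]
grip_width: 0.088
gripper_force: 0.0
```

```bash
python3 -c "
from h import *
o=robot.get_obs();print(o['qpos']);print(R.from_quat(o['orientation']).as_matrix()[:,2])"
```

```text
[ 0.13345754  0.89775029 -0.03652273  2.22511239  0.6947413   0.04330856
 -2.15460451]
[-0.01403896  0.00239768 -0.99989857]
```

Joint 6 is at its lower limit here. A 3° pitch about y, tips towards the base, frees it.

>>> {"method": "send_rows", "body": {"deltas": [[1,[0,0,0],[0,1,0]],[1,[0,0,0],[0,1,0]],[1,[0,0,0],[0,1,0]],[1,[0,0,0],[0,0,0]],[1,[0,0,-0.4],[0,0,0]],[1,[0,0,-0.4],[0,0,0]],[1,[0,0,0],[0,0,0]],[1,[0,0,0],[0,0,0]]]}}

```text
clock: 6.57
tool_pos: [0.4337, -0.0944, 0.0182]
orientation: [0.999, 0.0, -0.034, -0.001]
ft_force: [0.8, 0.7, -0.5]
grip_width: 0.0879
gripper_force: 0.0
```

```bash
python3 -c "
from h import *
o=robot.get_obs();print(o['qpos'],o['tool_pos']);print(R.from_quat(o['orientation']).as_matrix()[:,2])"
```

```text
[ 0.17795968  0.91860603 -0.11617373  2.17445549  0.6845818   0.15409572
 -2.14801485] [ 0.4337496  -0.09438224  0.01816961]
[-0.06774926  0.00209551 -0.99770018]
```

>>> {"method": "send_rows", "body": {"deltas": [[0.2,[0,0,0],[0,-0.7,0]],[-0.3,[0,0,0],[0,-0.7,0]],[-0.6,[0,0,0],[0,0,0]],[-1,[0,0,0],[0,0,0]],[-1,[0,0,0],[0,0,0]],[-1,[0,0,0],[0,0,0]],[-1,[0,0,0],[0,0,0]],[-1,[0,0,0],[0,0,0]]], "newtons": 25}}

```text
clock: 7.23
tool_pos: [0.4345, -0.0944, 0.0186]
orientation: [1.0, 0.0, -0.021, -0.001]
ft_force: [-0.6, 1.4, 0.5]
grip_width: 0.0542
gripper_force: 25.0
```

```bash
python3 -c "
from h import *
look()"
```

```text
t 7.2333 tcp [ 0.4345 -0.0944  0.0186] yaw 0.02 tilt [-0.0419  0.0027] w 0.0542 F [-0.6  1.4  0.5]
wrist cap0 0.83 [255.3 229.6] [ 0.435  -0.0947]
wrist cap0 0.81 [419.2 218.7] [ 0.4435 -0.2062]
wrist cap0 0.66 [100.  197.3] [0.4592 0.008 ]
```

>>> {"method": "send_rows", "body": {"deltas": [[-1,[0,0,2],[0,0,0]],[-1,[0,0,3],[0,0,0]],[-1,[2,-0.2,2.5],[0,0,0]],[-1,[3.5,-0.3,0.7],[0,0,0]],[-1,[3.5,-0.3,0],[0,0,0]],[-1,[3.5,-0.3,0],[0,0,0]],[-1,[3.5,-0.3,0],[0,0,0]],[-1,[2.5,0,0],[0,0,0]]]}}

```text
clock: 8.0
tool_pos: [0.622, -0.1099, 0.1007]
orientation: [1.0, -0.001, -0.02, -0.001]
ft_force: [0.5, 0.7, -0.4]
grip_width: 0.0544
gripper_force: 25.0
```

>>> {"method": "send_rows", "body": {"deltas": [[-1,[0,0,0],[0,0,0]],[-1,[0,0,0],[0,0,0]],[-1,[0,0,0],[0,0,0]],[-1,[0,0,0],[0,0,0]],[-1,[0,0,0],[0,0,0]],[-1,[0,0,0],[0,0,0]],[-1,[0,0,0],[0,0,0]],[-1,[0,0,0],[0,0,0]]]}}

```text
clock: 8.67
tool_pos: [0.6191, -0.1085, 0.1007]
orientation: [1.0, 0.0, -0.021, -0.001]
ft_force: [0.2, -0.3, -0.3]
grip_width: 0.0541
gripper_force: 25.0
```

```bash
python3 -c "
from h import *
look('e',(('cap0',0.09),('seat0',.008)));find('scene','seat0',.008)"
```

```text
t 8.6667 tcp [ 0.6191 -0.1085  0.1007] yaw 0.02 tilt [-0.0423  0.0023] w 0.0541 F [ 0.2 -0.3 -0.3]
wrist cap0 0.93 [336.8 322.8] [ 0.5425 -0.1715]
wrist cap0 0.62 [256.7 231.8] [ 0.6224 -0.1098]
wrist seat0 0.9 [147.2 189.9] [ 0.6207 -0.0054]
wrist seat0 0.78 [254.9 188. ] [ 0.6227 -0.1081]
wrist seat0 0.62 [357.8 188. ] [ 0.6227 -0.2058]
wrist seat0 0.59 [ 45.4 187.6] [0.623  0.0912]
scene seat0 0.93 [174.9 235.4] [ 0.6292 -0.2028]
scene seat0 0.9 [244.1 223.9] [ 0.6315 -0.0071]
scene seat0 0.87 [207.7 227.4] [ 0.6217 -0.1102]
scene seat0 0.73 [277.8 213.7] [0.6167 0.0961]
scene seat0 0.6 [310.2 208.8] [0.6193 0.1942]
```

View pics/e.png

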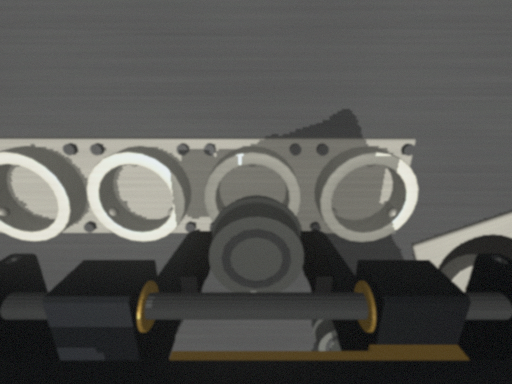

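The held cap is at (256,258) and its target housing ring at (252,195). They are aligned in y; x needs about +3.5 mm.

>>> {"method": "send_rows", "body": {"deltas": [[-1,[0.35,0.05,-1],[0,0,0]],[-1,[0,0,-1],[0,0,0]],[-1,[0,0,-1],[0,0,0]],[-1,[0,0,-1],[0,0,0]],[-1,[0,0,-0.6],[0,0,0]],[-1,[0,0,0],[0,0,0]],[-1,[0,0,0],[0,0,0]],[-1,[0,0,0],[0,0,0]]]}}

```text
clock: 9.53
tool_pos: [0.6232, -0.1079, 0.0548]
orientation: [1.0, 0.0, -0.021, -0.001]
ft_force: [0.5, -0.0, -1.5]
grip_width: 0.0543
gripper_force: 25.0
```

>>> {"method": "send_rows", "body": {"deltas": [[-1,[0,0,-0.4],[0,0,0]],[-1,[0,0,-0.4],[0,0,0]],[-1,[0,0,-0.4],[0,0,0]],[-1,[0,0,-0.3],[0,0,0]],[-1,[0,0,-0.2],[0,0,0]],[-1,[0,0,0],[0,0,0]],[-1,[0,0,0],[0,0,0]],[-1,[0,0,0],[0,0,0]]]}}

```text
clock: 10.2
tool_pos: [0.6225, -0.1066, 0.0374]
orientation: [1.0, 0.001, -0.021, -0.002]
ft_force: [-2.7, 5.0, 1.8]
grip_width: 0.0547
gripper_force: 2.5
```

The grip slackened just as the cap reached its seat, so I release and look.

>>> {"method": "send_rows", "body": {"deltas": [[1,[0,0,0],[0,0,0]],[1,[0,0,0],[0,0,0]],[1,[0,0,0],[0,0,0]],[1,[0,0,0],[0,0,0]],[1,[0,0,2],[0,0,0]],[1,[0,0,3],[0,0,0]],[1,[-2.5,0.3,3],[0,0,0]],[1,[-3.5,0.7,0],[0,0,0]]]}}

```text
clock: 10.87
tool_pos: [0.5691, -0.0988, 0.1224]
orientation: [1.0, -0.001, -0.014, -0.001]
ft_force: [0.0, 0.4, -0.0]
grip_width: 0.0886
gripper_force: 0.0
```

```bash
python3 -c "
from h import *
look('f',(('cap0',0),('seat0',.008)))"
```

```text
t 10.8667 tcp [ 0.5691 -0.0988  0.1224] yaw -0.16 tilt [-0.0274  0.0018] w 0.0886 F [ 0.   0.4 -0. ]
wrist cap0 0.89 [ 82.4 265.7] [0.4648 0.1095]
wrist cap0 0.83 [167.5 267.3] [0.4623 0.0074]
wrist cap0 0.75 [265.4 135.8] [ 0.6187 -0.109 ]
wrist cap0 0.66 [345.4 280.2] [ 0.4429 -0.2088]
wrist cap0 0.56 [  6.5 265.9] [0.4648 0.201 ]
wrist seat0 0.96 [367.  134.7] [ 0.6206 -0.2068]
wrist seat0 0.68 [161.7 133.4] [ 0.6225 -0.0087]
wrist seat0 0.57 [ 54.4 133.3] [0.6229 0.095 ]
wrist seat0 0.26 [468.9 225.4] [ 0.5222 -0.3322]
```

View pics/f.png

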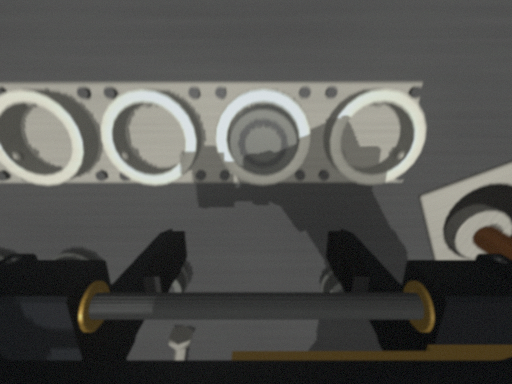

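The cap sits concentric in its ring at (265,138). The next cap is at (0.4625, 0.0065).

>>> {"method": "send_rows", "body": {"deltas": [[1,[-2,2.1,0],[0,0,0]],[1,[-2,2.1,0],[0,0,0]],[1,[-2,2.1,0],[0,0,0]],[1,[-2,2.1,-1],[0,0.3,0]],[1,[-2,2,-1.5],[0,0.3,0]],[1,[0,0,-1.5],[0,0.3,0]],[1,[0,0,0],[0,0,0]],[1,[0,0,0],[0,0,0]]]}}

```text
clock: 11.68
tool_pos: [0.4642, 0.0058, 0.0769]
orientation: [1.0, 0.0, -0.029, -0.001]
ft_force: [-0.1, 0.0, 0.3]
grip_width: 0.0879
gripper_force: 0.0
```

```bash
python3 -c "
from h import *
look();print(robot.get_obs()['qpos'])"
```

```text
t 11.6833 tcp [0.4642 0.0058 0.0769] yaw 0.01 tilt [-0.0573  0.0018] w 0.0879 F [-0.1  0.   0.3]
wrist cap0 0.87 [ 39.5 197.9] [0.4629 0.2002]
wrist cap0 0.79 [250.4 202.4] [0.4585 0.0102]
wrist cap0 0.6 [487.2 216.8] [ 0.4439 -0.2089]
wrist cap0 0.57 [136.2 197. ] [0.4638 0.1129]
[ 0.07416131  0.80834342 -0.2914979   2.10885317  0.59737338  0.36029628
 -2.28092737]
```

>>> {"method": "send_rows", "body": {"deltas": [[1,[-0.3,0.2,-2],[0,-0.5,0]],[1,[0,0,-2],[0,-0.5,0]],[1,[0,0,-1.2],[0,0,0]],[1,[0,0,-0.5],[0,0,0]],[1,[0,0,0],[0,0,0]],[1,[0,0,0],[0,0,0]],[1,[0,0,0],[0,0,0]],[1,[0,0,0],[0,0,0]]]}}

```text
clock: 12.45
tool_pos: [0.4606, 0.0078, 0.0213]
orientation: [1.0, -0.0, -0.019, -0.001]
ft_force: [0.0, 0.4, 0.6]
grip_width: 0.0882
gripper_force: 0.0
```

>>> {"method": "send_rows", "body": {"deltas": [[1,[0,0,-0.3],[0,0,0]],[1,[0,0,0],[0,0,0]],[-0.3,[0,0,0],[0,0,0]],[-1,[0,0,0],[0,0,0]],[-1,[0,0,0],[0,0,0]],[-1,[0,0,0],[0,0,0]],[-1,[0,0,0],[0,0,0]],[-1,[0,0,0],[0,0,0]]]}}

```text
clock: 13.12
tool_pos: [0.4599, 0.0082, 0.0175]
orientation: [1.0, 0.0, -0.02, -0.001]
ft_force: [-0.9, -0.1, 0.3]
grip_width: 0.0544
gripper_force: 25.0
```

```bash
python3 -c "
from h import *
look()"
```

```text
t 13.1167 tcp [0.4599 0.0082 0.0175] yaw 0.03 tilt [-0.0404  0.0026] w 0.0544 F [-0.9 -0.1  0.3]
wrist cap0 0.7 [255.2 232.4] [0.4587 0.0079]
wrist cap0 0.61 [103.6 227.5] [0.4625 0.1122]
```

>>> {"method": "send_rows", "body": {"deltas": [[-1,[0,0,2.5],[0,0,0]],[-1,[0,0,3],[0,0,0]],[-1,[2,-0.4,1.5],[0,0,0]],[-1,[3.5,-0.4,0],[0,0,0]],[-1,[3.5,-0.4,0],[0,0,0]],[-1,[3.5,-0.4,0],[0,0,0]],[-1,[3,0,0],[0,0,0]],[-1,[0.8,0,0],[0,0,0]]]}}

```text
clock: 13.88
tool_pos: [0.6278, -0.0089, 0.0876]
orientation: [1.0, -0.001, -0.017, -0.002]
ft_force: [0.4, -0.3, -0.8]
grip_width: 0.054
gripper_force: 25.0
```

>>> {"method": "send_rows", "body": {"deltas": [[-1,[0,0,0],[0,0,0]],[-1,[0,0,0],[0,0,0]],[-1,[0,0,-0.5],[0,0,0]],[-1,[0,0,-0.5],[0,0,0]],[-1,[0,0,0],[0,0,0]],[-1,[0,0,0],[0,0,0]],[-1,[0,0,0],[0,0,0]],[-1,[0,0,0],[0,0,0]]]}}

```text
clock: 14.55
tool_pos: [0.6228, -0.0079, 0.0777]
orientation: [1.0, 0.0, -0.02, -0.001]
ft_force: [-0.8, -0.3, -1.3]
grip_width: 0.0543
gripper_force: 25.0
```

```bash
python3 -c "
from h import *
look(None,(('cap0',0.06),('seat0',.008)))"
```

```text
t 14.55 tcp [ 0.6228 -0.0079  0.0777] yaw 0.03 tilt [-0.0403  0.0024] w 0.0543 F [-0.8 -0.3 -1.3]
wrist cap0 0.79 [256.6 232.8] [ 0.6213 -0.0091]
wrist cap0 0.56 [375.3 205.3] [ 0.6422 -0.0879]
wrist seat0 0.88 [253.9 199.8] [ 0.6241 -0.0067]
wrist seat0 0.83 [482.3 202.7] [ 0.6215 -0.2065]
wrist seat0 0.67 [ 24.7 201.1] [0.6227 0.1941]
wrist seat0 0.64 [138.4 200.6] [0.6232 0.0943]
```

>>> {"method": "send_rows", "body": {"deltas": [[-1,[0.1,0.05,-0.9],[0,0,0]],[-1,[0,0,-0.9],[0,0,0]],[-1,[0,0,-0.7],[0,0,0]],[-1,[0,0,-0.6],[0,0,0]],[-1,[0,0,-0.5],[0,0,0]],[-1,[0,0,-0.3],[0,0,0]],[-1,[0,0,0],[0,0,0]],[-1,[0,0,0],[0,0,0]]]}}

```text
clock: 15.37
tool_pos: [0.6238, -0.0066, 0.0383]
orientation: [1.0, 0.0, -0.02, -0.002]
ft_force: [0.1, 1.6, -2.4]
grip_width: 0.0541
gripper_force: 25.0
```

>>> {"method": "send_rows", "body": {"deltas": [[-1,[0,0,-0.2],[0,0,0]],[-1,[0,0,0],[0,0,0]],[1,[0,0,0],[0,0,0]],[1,[0,0,0],[0,0,0]],[1,[0,0,0],[0,0,0]],[1,[0,0,2],[0,0,0]],[1,[0,0,3],[0,0,0]],[1,[-1,0,3],[0,0,0]]]}}

```text
clock: 16.03
tool_pos: [0.6146, -0.0084, 0.1168]
orientation: [1.0, -0.0, -0.02, -0.001]
ft_force: [1.2, 0.8, 0.7]
grip_width: 0.088
gripper_force: 0.0
```

>>> {"method": "send_rows", "body": {"deltas": [[1,[-3,2.3,0],[0,0,0]],[1,[-3,2.4,0],[0,0,0]],[1,[-3,2.4,0],[0,0,0]],[1,[-3,2.4,-1],[0,0,0]],[1,[-3,2.4,-2],[0,0,0]],[1,[0,0,-1.5],[0,0,0]],[1,[0,0,0],[0,0,0]],[1,[0,0,0],[0,0,0]]]}}

```text
clock: 16.7
tool_pos: [0.4654, 0.1098, 0.0722]
orientation: [1.0, 0.0, -0.02, -0.0]
ft_force: [0.3, -0.2, 0.0]
grip_width: 0.0881
gripper_force: 0.0
```

```bash
python3 -c "
from h import *
look()"
```

```text
t 16.7 tcp [0.4654 0.1098 0.0722] yaw 0.0 tilt [-0.0406  0.0006] w 0.0881 F [ 0.3 -0.2  0. ]
wrist cap0 0.89 [251.  203.7] [0.4618 0.1135]
wrist cap0 0.76 [151.2 205. ] [0.4606 0.2023]
```

>>> {"method": "send_rows", "body": {"deltas": [[1,[-0.3,0.35,-2],[0,0,0]],[1,[0,0,-2],[0,0,0]],[1,[0,0,-1],[0,0,0]],[1,[0,0,-0.4],[0,0,0]],[1,[0,0,0],[0,0,0]],[1,[0,0,0],[0,0,0]],[1,[0,0,0],[0,0,0]],[1,[0,0,0],[0,0,0]]]}}

```text
clock: 17.47
tool_pos: [0.4627, 0.114, 0.0191]
orientation: [1.0, -0.0, -0.019, -0.002]
ft_force: [0.5, 0.4, 0.2]
grip_width: 0.0881
gripper_force: 0.0
```

>>> {"method": "send_rows", "body": {"deltas": [[1,[0,0,-0.1],[0,0,0]],[0.2,[0,0,0],[0,0,0]],[-0.3,[0,0,0],[0,0,0]],[-1,[0,0,0],[0,0,0]],[-1,[0,0,0],[0,0,0]],[-1,[0,0,0],[0,0,0]],[-1,[0,0,0],[0,0,0]],[-1,[0,0,0],[0,0,0]]]}}

```text
clock: 18.13
tool_pos: [0.462, 0.114, 0.0173]
orientation: [1.0, 0.0, -0.02, -0.001]
ft_force: [-0.3, -0.4, 1.1]
grip_width: 0.0544
gripper_force: 25.0
```

```bash
python3 -c "
from h import *
look()"
```

```text
t 18.1333 tcp [0.462  0.114  0.0173] yaw 0.02 tilt [-0.0405  0.0022] w 0.0544 F [-0.3 -0.4  1.1]
wrist cap0 0.93 [126.7 230.4] [0.4625 0.2024]
wrist cap0 0.73 [256.6 230.3] [0.4626 0.1128]
```

>>> {"method": "send_rows", "body": {"deltas": [[-1,[0,0,2.5],[0,0,0]],[-1,[0,0,3],[0,0,0]],[-1,[2,-0.5,1.5],[0,0,0]],[-1,[3.5,-0.5,0],[0,0,0]],[-1,[3.5,-0.5,0],[0,0,0]],[-1,[3.5,-0.5,0],[0,0,0]],[-1,[3,0,0],[0,0,0]],[-1,[0.6,0,0],[0,0,0]]]}}

```text
clock: 18.9
tool_pos: [0.6285, 0.0926, 0.0873]
orientation: [1.0, -0.002, -0.017, -0.002]
ft_force: [0.5, 0.6, -0.4]
grip_width: 0.0544
gripper_force: 25.0
```

>>> {"method": "send_rows", "body": {"deltas": [[-1,[0,0,0],[0,0,0]],[-1,[0,0,0],[0,0,0]],[-1,[0,0,-0.5],[0,0,0]],[-1,[0,0,-0.5],[0,0,0]],[-1,[0,0,0],[0,0,0]],[-1,[0,0,0],[0,0,0]],[-1,[0,0,0],[0,0,0]],[-1,[0,0,0],[0,0,0]]]}}

```text
clock: 19.57
tool_pos: [0.6229, 0.0943, 0.0774]
orientation: [1.0, 0.0, -0.02, -0.001]
ft_force: [-1.1, 0.5, -0.8]
grip_width: 0.0546
gripper_force: 25.0
```

```bash
python3 -c "
from h import *
look(None,(('cap0',0.06),('seat0',.008)))"
```

```text
t 19.5667 tcp [0.6229 0.0943 0.0774] yaw 0.04 tilt [-0.0403  0.0024] w 0.0546 F [-1.1  0.5 -0.8]
wrist cap0 0.88 [497.1 208.6] [ 0.6401 -0.067 ]
wrist cap0 0.75 [375.  203.4] [0.6438 0.0148]
wrist seat0 0.92 [140.6 200.1] [0.6239 0.1943]
wrist seat0 0.65 [486.6 200.4] [ 0.6239 -0.1072]
wrist seat0 0.56 [255.5 204.4] [0.6199 0.094 ]
```

>>> {"method": "send_rows", "body": {"deltas": [[-1,[0,-0.08,-0.9],[0,0,0]],[-1,[0,0,-0.9],[0,0,0]],[-1,[0,0,-0.7],[0,0,0]],[-1,[0,0,-0.6],[0,0,0]],[-1,[0,0,-0.5],[0,0,0]],[-1,[0,0,-0.4],[0,0,0]],[-1,[0,0,0],[0,0,0]],[-1,[0,0,0],[0,0,0]]]}}

```text
clock: 20.38
tool_pos: [0.6221, 0.0938, 0.0369]
orientation: [1.0, 0.0, -0.021, -0.001]
ft_force: [-1.3, 1.0, -2.0]
grip_width: 0.0542
gripper_force: 25.0
```

>>> {"method": "send_rows", "body": {"deltas": [[-1,[0,0,-0.1],[0,0,0]],[-1,[0,0,0],[0,0,0]],[1,[0,0,0],[0,0,0]],[1,[0,0,0],[0,0,0]],[1,[0,0,0],[0,0,0]],[1,[0,0,2],[0,0,0]],[1,[0,0,3],[0,0,0]],[1,[-1,0,3],[0,0,0]]]}}

```text
clock: 21.05
tool_pos: [0.6149, 0.0926, 0.1167]
orientation: [1.0, -0.001, -0.019, -0.001]
ft_force: [0.8, 0.0, 0.4]
grip_width: 0.088
gripper_force: 0.0
```

>>> {"method": "send_rows", "body": {"deltas": [[1,[-3,2.2,0],[0,0,0]],[1,[-3,2.2,0],[0,0,0]],[1,[-3,2.2,0],[0,0,0]],[1,[-3,2.1,-1],[0,0,0]],[1,[-3,2.1,-2],[0,0,0]],[1,[0,0,-1.5],[0,0,0]],[1,[0,0,0],[0,0,0]],[1,[0,0,0],[0,0,0]]]}}

```text
clock: 21.72
tool_pos: [0.464, 0.201, 0.0713]
orientation: [1.0, 0.0, -0.02, -0.001]
ft_force: [0.3, 0.2, 1.0]
grip_width: 0.0883
gripper_force: 0.0
```

```bash
python3 -c "
from h import *
look()"
```

```text
t 21.7167 tcp [0.464  0.201  0.0713] yaw 0.01 tilt [-0.0395  0.0014] w 0.0883 F [0.3 0.2 1. ]
wrist cap0 0.81 [255.  201.5] [0.463  0.2011]
```

>>> {"method": "send_rows", "body": {"deltas": [[1,[-0.2,0.05,-2],[0,0,0]],[1,[0,0,-2],[0,0,0]],[1,[0,0,-1],[0,0,0]],[1,[0,0,-0.35],[0,0,0]],[1,[0,0,0],[0,0,0]],[1,[0,0,0],[0,0,0]],[1,[0,0,0],[0,0,0]],[1,[0,0,0],[0,0,0]]]}}

```text
clock: 22.48
tool_pos: [0.4617, 0.202, 0.0186]
orientation: [1.0, -0.0, -0.02, -0.002]
ft_force: [-0.0, -0.4, -0.1]
grip_width: 0.0883
gripper_force: 0.0
```

>>> {"method": "send_rows", "body": {"deltas": [[1,[0,0,0],[0,0,0]],[0.2,[0,0,0],[0,0,0]],[-0.3,[0,0,0],[0,0,0]],[-1,[0,0,0],[0,0,0]],[-1,[0,0,0],[0,0,0]],[-1,[0,0,0],[0,0,0]],[-1,[0,0,0],[0,0,0]],[-1,[0,0,0],[0,0,0]]]}}

```text
clock: 23.15
tool_pos: [0.461, 0.2019, 0.0178]
orientation: [1.0, 0.0, -0.02, -0.001]
ft_force: [-0.6, 0.7, -0.0]
grip_width: 0.0546
gripper_force: 25.0
```

```bash
python3 -c "
from h import *
look()"
```

```text
t 23.15 tcp [0.461  0.2019 0.0178] yaw 0.02 tilt [-0.0404  0.0026] w 0.0546 F [-0.6  0.7 -0. ]
wrist cap0 0.55 [257.  226.8] [0.4641 0.2004]
```

>>> {"method": "send_rows", "body": {"deltas": [[-1,[0,0,2.5],[0,0,0]],[-1,[0,0,3],[0,0,0]],[-1,[2,-0.2,1.5],[0,0,0]],[-1,[3.5,-0.2,0],[0,0,0]],[-1,[3.5,-0.2,0],[0,0,0]],[-1,[3.5,-0.25,0],[0,0,0]],[-1,[3,0,0],[0,0,0]],[-1,[0.5,0,0],[0,0,0]]]}}

```text
clock: 23.92
tool_pos: [0.6269, 0.1912, 0.0877]
orientation: [1.0, -0.003, -0.017, -0.001]
ft_force: [0.9, -0.5, -0.1]
grip_width: 0.0542
gripper_force: 25.0
```

>>> {"method": "send_rows", "body": {"deltas": [[-1,[0,0,0],[0,0,0]],[-1,[0,0,0],[0,0,0]],[-1,[0,0,-0.5],[0,0,0]],[-1,[0,0,-0.5],[0,0,0]],[-1,[0,0,0],[0,0,0]],[-1,[0,0,0],[0,0,0]],[-1,[0,0,0],[0,0,0]],[-1,[0,0,0],[0,0,0]]]}}

```text
clock: 24.58
tool_pos: [0.621, 0.1935, 0.078]
orientation: [1.0, 0.0, -0.02, -0.001]
ft_force: [-0.4, -0.4, -1.0]
grip_width: 0.0545
gripper_force: 25.0
```

```bash
python3 -c "
from h import *
look(None,(('cap0',0.06),('seat0',.008)))"
```

```text
t 24.5833 tcp [0.621  0.1935 0.078 ] yaw 0.04 tilt [-0.0402  0.0025] w 0.0545 F [-0.4 -0.4 -1. ]
wrist cap0 0.96 [257.1 229.6] [0.6218 0.1919]
wrist cap0 0.95 [495.4 206. ] [0.6398 0.0335]
wrist cap0 0.72 [377.  201.3] [0.6431 0.1127]
wrist seat0 0.83 [486.6 201.4] [ 0.6208 -0.0087]
wrist seat0 0.83 [254.6 196.3] [0.6254 0.194 ]
```

>>> {"method": "send_rows", "body": {"deltas": [[-1,[0.1,0,-0.9],[0,0,0]],[-1,[0,0,-0.9],[0,0,0]],[-1,[0,0,-0.7],[0,0,0]],[-1,[0,0,-0.6],[0,0,0]],[-1,[0,0,-0.5],[0,0,0]],[-1,[0,0,-0.4],[0,0,0]],[-1,[0,0,0],[0,0,0]],[-1,[0,0,0],[0,0,0]]]}}

```text
clock: 25.4
tool_pos: [0.6214, 0.1937, 0.0375]
orientation: [1.0, 0.0, -0.021, -0.001]
ft_force: [-2.2, 0.1, -1.4]
grip_width: 0.0546
gripper_force: 25.0
```

>>> {"method": "send_rows", "body": {"deltas": [[-1,[0,0,-0.1],[0,0,0]],[-1,[0,0,0],[0,0,0]],[1,[0,0,0],[0,0,0]],[1,[0,0,0],[0,0,0]],[1,[0,0,0],[0,0,0]],[1,[0,0,2],[0,0,0]],[1,[0,0,3],[0,0,0]],[1,[-1,0,3],[0,0,0]]]}}

```text
clock: 26.07
tool_pos: [0.6137, 0.1922, 0.1171]
orientation: [1.0, -0.001, -0.02, -0.001]
ft_force: [0.6, 0.1, 0.4]
grip_width: 0.0879
gripper_force: 0.0
```

>>> {"method": "send_rows", "body": {"deltas": [[1,[-1.4,-3.4,0],[0,0,0]],[1,[-1.4,-3.4,0],[0,0,0]],[1,[-1.4,-3.4,0],[0,0,0]],[1,[-1.4,-3.4,0],[0,0,0]],[1,[-1.4,-3.4,0],[0,0,0]],[1,[-1.4,-3.4,0],[0,0,0]],[1,[-1.4,-3.4,0],[0,0,0]],[1,[-1.4,-3.4,0],[0,0,0]]]}}

```text
clock: 26.73
tool_pos: [0.4998, -0.0807, 0.1172]
orientation: [1.0, -0.0, -0.019, -0.001]
ft_force: [0.6, 0.3, -0.2]
grip_width: 0.0882
gripper_force: 0.0
```

>>> {"method": "send_rows", "body": {"deltas": [[1,[-1.4,-3.4,0],[0,0,0]],[1,[-1.4,-3.4,0],[0,0,0]],[1,[-1.4,-3.4,0],[0,0,0]],[1,[-1.2,-2.7,-1],[0,0,0]],[1,[0,0,-2],[0,0,0]],[1,[0,0,-1.5],[0,0,0]],[1,[0,0,0],[0,0,0]],[1,[0,0,0],[0,0,0]]]}}

```text
clock: 27.4
tool_pos: [0.4461, -0.2078, 0.0717]
orientation: [1.0, 0.0, -0.02, -0.001]
ft_force: [0.8, -0.6, -0.1]
grip_width: 0.088
gripper_force: 0.0
```

```bash
python3 -c "
from h import *
look();print(robot.get_obs()['qpos'])"
```

```text
t 27.4 tcp [ 0.4461 -0.2078  0.0717] yaw 0.03 tilt [-0.0408  0.0024] w 0.088 F [ 0.8 -0.6 -0.1]
wrist cap0 0.56 [253.6 201.8] [ 0.4446 -0.2063]
[ 0.54366712  0.8354795  -0.34554693  2.04513231  0.69358639  0.41956326
 -1.92246255]
```

>>> {"method": "send_rows", "body": {"deltas": [[1,[-0.2,0.1,-2],[0,0,0]],[1,[0,0,-2],[0,0,0]],[1,[0,0,-1],[0,0,0]],[1,[0,0,-0.35],[0,0,0]],[1,[0,0,0],[0,0,0]],[1,[0,0,0],[0,0,0]],[1,[0,0,0],[0,0,0]],[1,[0,0,0],[0,0,0]]]}}

```text
clock: 28.17
tool_pos: [0.4447, -0.2069, 0.0192]
orientation: [1.0, 0.0, -0.019, -0.001]
ft_force: [-0.5, -0.3, 0.0]
grip_width: 0.0881
gripper_force: 0.0
```

>>> {"method": "send_rows", "body": {"deltas": [[1,[0,0,0],[0,0,0]],[0.2,[0,0,0],[0,0,0]],[-0.3,[0,0,0],[0,0,0]],[-1,[0,0,0],[0,0,0]],[-1,[0,0,0],[0,0,0]],[-1,[0,0,0],[0,0,0]],[-1,[0,0,0],[0,0,0]],[-1,[0,0,0],[0,0,0]]]}}

```text
clock: 28.83
tool_pos: [0.4441, -0.2065, 0.0183]
orientation: [1.0, 0.0, -0.02, -0.001]
ft_force: [-0.7, -0.4, 0.3]
grip_width: 0.0544
gripper_force: 25.0
```

```bash
python3 -c "
from h import *
look()"
```

```text
t 28.8333 tcp [ 0.4441 -0.2065  0.0183] yaw 0.03 tilt [-0.0403  0.0027] w 0.0544 F [-0.7 -0.4  0.3]
wrist cap0 0.83 [258.  230.7] [ 0.4438 -0.2087]
```

>>> {"method": "send_rows", "body": {"deltas": [[-1,[0,0,2.5],[0,0,0]],[-1,[0,0,3],[0,0,0]],[-1,[2.5,0,1.5],[0,0,0]],[-1,[3.7,-0.05,0],[0,0,0]],[-1,[3.7,0,0],[0,0,0]],[-1,[3.7,0,0],[0,0,0]],[-1,[3.3,0,0],[0,0,0]],[-1,[1,0,0],[0,0,0]]]}}

```text
clock: 29.6
tool_pos: [0.6283, -0.2062, 0.0885]
orientation: [1.0, 0.0, -0.017, -0.002]
ft_force: [0.2, 0.5, -0.9]
grip_width: 0.0546
gripper_force: 25.0
```

>>> {"method": "send_rows", "body": {"deltas": [[-1,[0,0,0],[0,0,0]],[-1,[0,0,0],[0,0,0]],[-1,[0,0,-0.5],[0,0,0]],[-1,[0,0,-0.5],[0,0,0]],[-1,[0,0,0],[0,0,0]],[-1,[0,0,0],[0,0,0]],[-1,[0,0,0],[0,0,0]],[-1,[0,0,0],[0,0,0]]]}}

```text
clock: 30.27
tool_pos: [0.6229, -0.2073, 0.0785]
orientation: [1.0, 0.0, -0.02, -0.001]
ft_force: [0.6, 0.6, -1.0]
grip_width: 0.0544
gripper_force: 25.0
```

```bash
python3 -c "
from h import *
look(None,(('cap0',0.06),('seat0',.008)))"
```

```text
t 30.2667 tcp [ 0.6229 -0.2073  0.0785] yaw 0.01 tilt [-0.0403  0.0023] w 0.0544 F [ 0.6  0.6 -1. ]
wrist cap0 0.94 [137.8 209.7] [ 0.6386 -0.1285]
wrist cap0 0.77 [259.1 228.4] [ 0.6244 -0.2102]
wrist cap0 0.63 [ 20.1 205. ] [ 0.642  -0.0502]
wrist seat0 0.85 [ 26.6 203.2] [ 0.6205 -0.0056]
wrist seat0 0.75 [253.1 202.5] [ 0.6213 -0.2054]
```

>>> {"method": "send_rows", "body": {"deltas": [[-1,[0,0.1,-0.9],[0,0,0]],[-1,[0,0,-0.9],[0,0,0]],[-1,[0,0,-0.7],[0,0,0]],[-1,[0,0,-0.6],[0,0,0]],[-1,[0,0,-0.5],[0,0,0]],[-1,[0,0,-0.4],[0,0,0]],[-1,[0,0,0],[0,0,0]],[-1,[0,0,0],[0,0,0]]]}}

```text
clock: 31.08
tool_pos: [0.6201, -0.2058, 0.0371]
orientation: [1.0, 0.0, -0.023, -0.001]
ft_force: [-5.9, 0.6, 2.1]
grip_width: 0.0544
gripper_force: 25.0
```

>>> {"method": "send_rows", "body": {"deltas": [[-1,[0,0,0],[0,0,0]],[0,[0,0,0],[0,0,0]],[1,[0,0,0],[0,0,0]],[1,[0,0,0],[0,0,0]],[1,[0,0,0],[0,0,0]],[1,[0,0,2],[0,0,0]],[1,[0,0,3],[0,0,0]],[1,[-1,0,3],[0,0,0]]]}}

```text
clock: 31.75
tool_pos: [0.6147, -0.2056, 0.1187]
orientation: [1.0, 0.0, -0.019, -0.002]
ft_force: [0.7, -0.4, -0.4]
grip_width: 0.088
gripper_force: 0.0
```

>>> {"method": "send_rows", "body": {"deltas": [[1,[-2,-2.5,1],[0,-0.6,0]],[1,[-2,-2.5,1],[0,-0.6,0]],[1,[-2,-2.5,1],[0,-0.6,0]],[1,[-2,-2.5,1],[0,-0.5,0]],[1,[-0.7,-2.5,0],[0,0,0]],[1,[0,0,0],[0,0,0]],[1,[0,0,0],[0,0,0]],[1,[0,0,0],[0,0,0]]]}}

```text
clock: 32.42
tool_pos: [0.527, -0.3301, 0.1584]
orientation: [1.0, 0.001, 0.001, -0.002]
ft_force: [-0.2, -0.0, -0.7]
grip_width: 0.0881
gripper_force: 0.0
```

```bash
python3 -c "
from h import *
look('g',(('cap0',.0185),('pusher',.006),('stand',0),('seat0',.008)))"
```

```text
t 32.4167 tcp [ 0.527  -0.3301  0.1584] yaw 0.06 tilt [0.0012 0.0035] w 0.0881 F [-0.2 -0.  -0.7]
wrist cap0 0.9 [37.7 92.3] [ 0.6212 -0.1083]
wrist cap0 0.59 [134.8  93.5] [ 0.6201 -0.2071]
wrist pusher 0.7 [261.5 185. ] [ 0.5189 -0.337 ]
wrist stand 0.65 [273.3 177.3] [ 0.5267 -0.3511]
wrist seat0 0.88 [43.4 91.9] [ 0.622  -0.1063]
```

View pics/g.png

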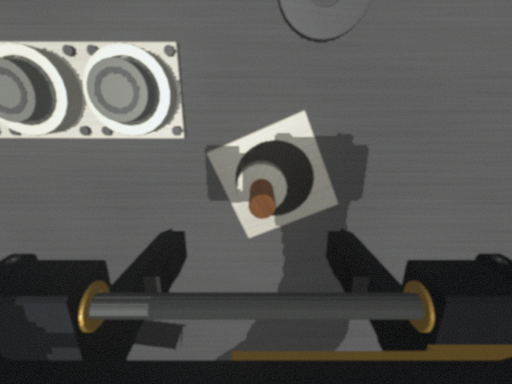

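Both nearest caps are seated. The pusher's foot is at (263,187), its handle top at (262,206), and the stand centre at about (274,176).

```bash
python3 -c "
from h import *
print(px2w('wrist',(262,206),.078),px2w('wrist',(274.3,176.3),.006),px2w('wrist',(265,189),.024))"
```

```text
[ 0.5208762  -0.33585035  0.078     ] [ 0.52930163 -0.35149577  0.006     ] [ 0.51956519 -0.34021564  0.024     ]
```

>>> {"method": "send_rows", "body": {"deltas": [[1,[-0.7,-0.6,-3],[0,0,0]],[1,[0,0,-3],[0,0,0]],[1,[0,0,-3],[0,0,0]],[1,[0,0,-2.5],[0,0,0]],[1,[0,0,-1],[0,0,0]],[1,[0,0,0],[0,0,0]],[1,[0,0,0],[0,0,0]],[1,[0,0,0],[0,0,0]]]}}

```text
clock: 33.33
tool_pos: [0.5205, -0.3373, 0.0349]
orientation: [1.0, 0.0, 0.001, -0.001]
ft_force: [0.7, -0.1, -0.1]
grip_width: 0.088
gripper_force: 0.0
```

```bash
python3 -c "
from h import *
look('i',(('pusher',.006),))
print(robot.get_obs()['qpos'])"
```

```text
t 33.3333 tcp [ 0.5205 -0.3373  0.0349] yaw 0.04 tilt [0.0024 0.0015] w 0.088 F [ 0.7 -0.1 -0.1]
wrist pusher 0.93 [253.4 224.6] [ 0.5206 -0.3362]
wrist pusher 0.23 [275.6 213.7] [ 0.5293 -0.3523]
[ 0.73827219  0.99311299 -0.4315126   1.69697556  0.66427347  0.60038351
 -1.65156065]
```

View pics/i.png

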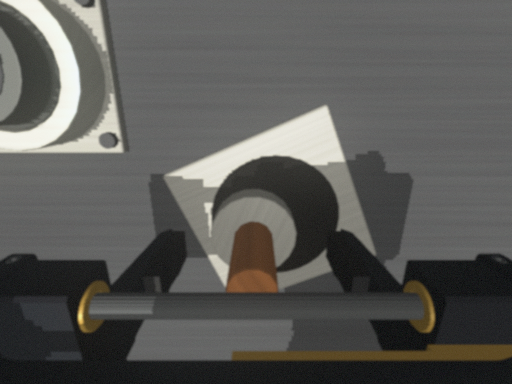

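>>> {"method": "send_rows", "body": {"deltas": [[1,[0,0.05,-0.5],[0,0,0]],[0.2,[0,0,0],[0,0,0]],[-1,[0,0,0],[0,0,0]],[-1,[0,0,0],[0,0,0]],[-1,[0,0,0],[0,0,0]],[-1,[0,0,0],[0,0,0]],[-1,[0,0,0],[0,0,0]],[-1,[0,0,0],[0,0,0]]], "newtons": 50}}

```text
clock: 34.1
tool_pos: [0.5191, -0.3367, 0.0283]
orientation: [1.0, 0.0, -0.0, -0.001]
ft_force: [0.2, 0.1, -0.0]
grip_width: 0.0435
gripper_force: 0.0
```

```bash
python3 -c "
from h import *
look(None,(('pusher',.006),))"
```

```text
t 34.1 tcp [ 0.5191 -0.3367  0.0283] yaw 0.02 tilt [-0.0002  0.0025] w 0.0435 F [ 0.2  0.1 -0. ]
wrist pusher 0.87 [251.8 228.5] [ 0.5193 -0.3345]
```

>>> {"method": "send_rows", "body": {"deltas": [[-1,[0,0,0],[0,0,0]],[-1,[0,0,0],[0,0,0]],[-1,[0,0,0],[0,0,0]],[-1,[0,0,0],[0,0,0]],[-1,[0,0,0],[0,0,0]],[-1,[0,0,0],[0,0,0]],[-1,[0,0,0],[0,0,0]],[-1,[0,0,0],[0,0,0]]]}}

```text
clock: 34.87
tool_pos: [0.5191, -0.3363, 0.0284]
orientation: [1.0, 0.0, -0.0, -0.001]
ft_force: [-0.5, 1.7, 1.2]
grip_width: 0.0251
gripper_force: 50.0
```

>>> {"method": "send_rows", "body": {"deltas": [[-1,[0,0,2],[0,0,0]],[-1,[0,0,3],[0,0,0]],[-1,[0,0,3],[0,0,0]],[-1,[2,2,0.5],[0,0,0]],[-1,[2.7,2.8,0],[0,0,0]],[-1,[2.7,2.8,0],[0,0,0]],[-1,[2.6,2.8,0],[0,0,0]],[-1,[0.2,2.5,0],[0,0,0]]]}}

```text
clock: 35.53
tool_pos: [0.6263, -0.2045, 0.1134]
orientation: [1.0, 0.001, 0.003, -0.002]
ft_force: [1.4, -0.1, -2.6]
grip_width: 0.0247
gripper_force: 50.0
```

>>> {"method": "send_rows", "body": {"deltas": [[-1,[0,0,0],[0,0,0]],[-1,[0,0,0],[0,0,0]],[-1,[0,0,0],[0,0,0]],[-1,[0,0,0],[0,0,0]],[-1,[0,0,0],[0,0,0]],[-1,[0,0,0],[0,0,0]],[-1,[0,0,0],[0,0,0]],[-1,[0,0,0],[0,0,0]]]}}

```text
clock: 36.2
tool_pos: [0.6208, -0.2083, 0.1133]
orientation: [1.0, -0.0, -0.0, -0.001]
ft_force: [0.6, 0.2, -2.5]
grip_width: 0.0254
gripper_force: 50.0
```

```bash
python3 -c "
from h import *
look('j',(('pusher',.088),('cap0',.0185),('seat0',.008)))"
```

```text
t 36.2 tcp [ 0.6208 -0.2083  0.1133] yaw -0.03 tilt [-0.0003  0.0024] w 0.0254 F [ 0.6  0.2 -2.5]
wrist pusher 0.91 [254.7 225.6] [ 0.6219 -0.2081]
wrist cap0 0.87 [257.  194.9] [ 0.6205 -0.2098]
wrist cap0 0.77 [153.6 191.6] [ 0.6239 -0.1101]
wrist cap0 0.59 [ 47.4 191.9] [ 0.6237 -0.0073]
wrist seat0 0.69 [ 58.  187.4] [ 0.6248 -0.0104]
```

View pics/j.png

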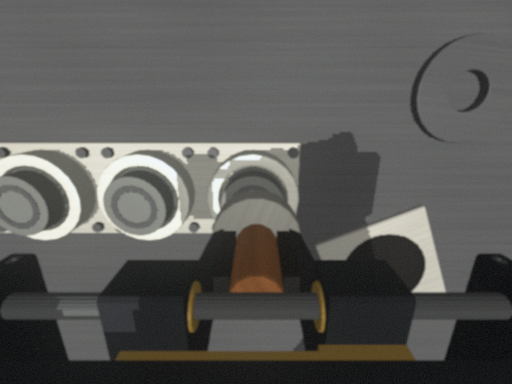

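The pusher is held upright over the first cap. I press down in steps.

>>> {"method": "send_rows", "body": {"deltas": [[-1,[0,0,-1.5],[0,0,0]],[-1,[0,0,-1.3],[0,0,0]],[-1,[0,0,-0.7],[0,0,0]],[-1,[0,0,-0.3],[0,0,0]],[-1,[0,0,-0.2],[0,0,0]],[-1,[0,0,0],[0,0,0]],[-1,[0,0,0],[0,0,0]],[-1,[0,0,0],[0,0,0]]]}}

```text
clock: 37.07
tool_pos: [0.6207, -0.2075, 0.0738]
orientation: [1.0, 0.0, -0.0, -0.001]
ft_force: [-3.8, 0.4, 2.4]
grip_width: 0.0251
gripper_force: 50.0
```

>>> {"method": "send_rows", "body": {"deltas": [[-1,[0,0,-0.2],[0,0,0]],[-1,[0,0,-0.2],[0,0,0]],[-1,[0,0,-0.2],[0,0,0]],[-1,[0,0,0],[0,0,0]],[-1,[0,0,0],[0,0,0]],[-1,[0,0,0],[0,0,0]],[-1,[0,0,0],[0,0,0]],[-1,[0,0,0],[0,0,0]]]}}

```text
clock: 37.73
tool_pos: [0.6211, -0.2077, 0.067]
orientation: [1.0, 0.0, -0.0, -0.001]
ft_force: [0.3, -0.3, -4.1]
grip_width: 0.0252
gripper_force: 50.0
```

>>> {"method": "send_rows", "body": {"deltas": [[-1,[0,0,-0.2],[0,0,0]],[-1,[0,0,-0.2],[0,0,0]],[-1,[0,0,0],[0,0,0]],[-1,[0,0,0],[0,0,0]],[-1,[0,0,0],[0,0,0]],[-1,[0,0,0],[0,0,0]],[-1,[0,0,0],[0,0,0]],[-1,[0,0,0],[0,0,0]]]}}

```text
clock: 38.4
tool_pos: [0.6214, -0.2077, 0.0643]
orientation: [1.0, 0.0, 0.0, -0.001]
ft_force: [-2.2, 0.0, 5.8]
grip_width: 0.0251
gripper_force: 50.0
```

>>> {"method": "send_rows", "body": {"deltas": [[-1,[0,0,-0.2],[0,0,0]],[-1,[0,0,-0.1],[0,0,0]],[-1,[0,0,0],[0,0,0]],[-1,[0,0,0],[0,0,0]],[-1,[0,0,0],[0,0,0]],[-1,[0,0,0],[0,0,0]],[-1,[0,0,0],[0,0,0]],[-1,[0,0,0],[0,0,0]]]}}

```text
clock: 39.07
tool_pos: [0.6215, -0.2078, 0.0642]
orientation: [1.0, -0.0, 0.001, -0.0]
ft_force: [-7.4, 0.3, 23.8]
grip_width: 0.0249
gripper_force: 50.0
```

>>> {"method": "send_rows", "body": {"deltas": [[-1,[0,0,1],[0,0,0]],[-1,[0,0,2.5],[0,0,0]],[-1,[0.05,2.5,0],[0,0,0]],[-1,[0,2.5,0],[0,0,0]],[-1,[0,2.5,0],[0,0,0]],[-1,[0,2.5,0],[0,0,0]],[-1,[0,0,0],[0,0,0]],[-1,[0,0,0],[0,0,0]]]}}

```text
clock: 39.73
tool_pos: [0.6218, -0.1049, 0.0953]
orientation: [1.0, 0.002, -0.0, -0.002]
ft_force: [0.5, -0.9, -3.8]
grip_width: 0.025
gripper_force: 50.0
```

```bash
python3 -c "
from h import *
look(None,(('pusher',.07),('cap0',.008),('cap0',.0185)))"
```

```text
t 39.7333 tcp [ 0.6218 -0.1049  0.0953] yaw 0.26 tilt [-0.0001  0.0042] w 0.025 F [ 0.5 -0.9 -3.8]
wrist pusher 0.93 [256.7 228.7] [ 0.6204 -0.1061]
wrist cap0 0.86 [257.6 202.4] [ 0.6167 -0.1069]
wrist cap0 0.79 [ 35.1 198. ] [0.6199 0.1034]
wrist cap0 0.74 [365.6 200.7] [ 0.619  -0.2088]
wrist cap0 0.59 [146.4 196.6] [ 0.6219 -0.0022]
wrist cap0 0.86 [257.6 202.4] [ 0.6207 -0.1069]
wrist cap0 0.79 [ 35.1 198. ] [0.6239 0.094 ]
wrist cap0 0.74 [365.6 200.7] [ 0.6229 -0.2041]
wrist cap0 0.59 [146.4 196.6] [ 0.6258 -0.0068]
```

Home: it stopped hard at 24 N with z at 0.0642. Next is housing 1.

>>> {"method": "send_rows", "body": {"deltas": [[-1,[0,0,-1],[0,0,0]],[-1,[0,0,-0.8],[0,0,0]],[-1,[0,0,-0.3],[0,0,0]],[-1,[0,0,-0.2],[0,0,0]],[-1,[0,0,-0.2],[0,0,0]],[-1,[0,0,-0.2],[0,0,0]],[-1,[0,0,-0.2],[0,0,0]],[-1,[0,0,0],[0,0,0]]]}}

```text
clock: 40.6
tool_pos: [0.621, -0.1076, 0.0656]
orientation: [1.0, 0.0, -0.001, -0.001]
ft_force: [-0.3, 0.0, -2.6]
grip_width: 0.0247
gripper_force: 50.0
```

>>> {"method": "send_rows", "body": {"deltas": [[-1,[0,0,-0.2],[0,0,0]],[-1,[0,0,-0.1],[0,0,0]],[-1,[0,0,0],[0,0,0]],[-1,[0,0,0],[0,0,0]],[-1,[0,0,0],[0,0,0]],[-1,[0,0,0],[0,0,0]],[-1,[0,0,0],[0,0,0]],[-1,[0,0,0],[0,0,0]]]}}

```text
clock: 41.27
tool_pos: [0.6214, -0.1076, 0.0643]
orientation: [1.0, 0.0, -0.0, -0.001]
ft_force: [-3.4, 0.7, 8.2]
grip_width: 0.025
gripper_force: 50.0
```

>>> {"method": "send_rows", "body": {"deltas": [[-1,[0,0,-0.15],[0,0,0]],[-1,[0,0,0],[0,0,0]],[-1,[0,0,1],[0,0,0]],[-1,[0,0,2.4],[0,0,0]],[-1,[0,2.5,0],[0,0,0]],[-1,[0,2.5,0],[0,0,0]],[-1,[0,2.5,0],[0,0,0]],[-1,[0,2.5,0],[0,0,0]]]}}

```text
clock: 41.93
tool_pos: [0.6214, -0.0066, 0.0957]
orientation: [1.0, -0.0, -0.0, -0.001]
ft_force: [-0.0, 0.3, -4.1]
grip_width: 0.0252
gripper_force: 50.0
```

>>> {"method": "send_rows", "body": {"deltas": [[-1,[0,0,0],[0,0,0]],[-1,[0,0,0],[0,0,0]],[-1,[0,0,-1],[0,0,0]],[-1,[0,0,-0.5],[0,0,0]],[-1,[0,0,0],[0,0,0]],[-1,[0,0,0],[0,0,0]],[-1,[0,0,0],[0,0,0]],[-1,[0,0,0],[0,0,0]]]}}

```text
clock: 42.6
tool_pos: [0.6218, -0.0081, 0.0809]
orientation: [1.0, -0.0, 0.0, -0.001]
ft_force: [0.3, -0.3, -2.1]
grip_width: 0.0251
gripper_force: 50.0
```

>>> {"method": "send_rows", "body": {"deltas": [[-1,[0.05,0,-0.4],[0,0,0]],[-1,[0,0,-0.3],[0,0,0]],[-1,[0,0,-0.2],[0,0,0]],[-1,[0,0,-0.2],[0,0,0]],[-1,[0,0,-0.2],[0,0,0]],[-1,[0,0,-0.2],[0,0,0]],[-1,[0,0,-0.2],[0,0,0]],[-1,[0,0,0],[0,0,0]]]}}

```text
clock: 43.27
tool_pos: [0.6222, -0.0076, 0.0643]
orientation: [1.0, 0.0, 0.0, -0.001]
ft_force: [-2.3, 0.3, 4.6]
grip_width: 0.0247
gripper_force: 50.0
```

>>> {"method": "send_rows", "body": {"deltas": [[-1,[0,0,-0.2],[0,0,0]],[-1,[0,0,-0.1],[0,0,0]],[-1,[0,0,0],[0,0,0]],[-1,[0,0,0],[0,0,0]],[-1,[0,0,0],[0,0,0]],[-1,[0,0,0],[0,0,0]],[-1,[0,0,0],[0,0,0]],[-1,[0,0,0],[0,0,0]]]}}

```text
clock: 43.93
tool_pos: [0.6223, -0.0076, 0.0642]
orientation: [1.0, 0.0, 0.001, -0.001]
ft_force: [-7.4, -1.6, 25.4]
grip_width: 0.0255
gripper_force: 50.0
```

Home. On to housing 3.

>>> {"method": "send_rows", "body": {"deltas": [[-1,[0,0,1],[0,0,0]],[-1,[0,0,2.5],[0,0,0]],[-1,[0,2.5,0],[0,0,0]],[-1,[0,2.5,0],[0,0,0]],[-1,[0,2.5,0],[0,0,0]],[-1,[0,2.5,0],[0,0,0]],[-1,[0,0,0],[0,0,0]],[-1,[0,0,-0.8],[0,0,0]]]}}

```text
clock: 44.6
tool_pos: [0.6226, 0.0956, 0.0885]
orientation: [1.0, 0.002, 0.001, -0.003]
ft_force: [1.0, 0.2, -2.8]
grip_width: 0.0255
gripper_force: 50.0
```

>>> {"method": "send_rows", "body": {"deltas": [[-1,[0,0,0],[0,0,0]],[-1,[0,0,-0.8],[0,0,0]],[-1,[0,0,-0.4],[0,0,0]],[-1,[0,0,-0.2],[0,0,0]],[-1,[0,0,-0.2],[0,0,0]],[-1,[0,0,-0.2],[0,0,0]],[-1,[0,0,-0.2],[0,0,0]],[-1,[0,0,-0.2],[0,0,0]]]}}

```text
clock: 45.27
tool_pos: [0.6226, 0.0915, 0.0663]
orientation: [1.0, -0.0, 0.0, -0.001]
ft_force: [-0.2, 0.1, -3.2]
grip_width: 0.0254
gripper_force: 50.0
```

>>> {"method": "send_rows", "body": {"deltas": [[-1,[0,0,-0.2],[0,0,0]],[-1,[0,0,-0.2],[0,0,0]],[-1,[0,0,0],[0,0,0]],[-1,[0,0,0],[0,0,0]],[-1,[0,0,0],[0,0,0]],[-1,[0,0,0],[0,0,0]],[-1,[0,0,0],[0,0,0]],[-1,[0,0,0],[0,0,0]]]}}

```text
clock: 45.93
tool_pos: [0.6222, 0.0918, 0.0642]
orientation: [1.0, -0.0, 0.0, -0.001]
ft_force: [-5.1, -2.4, 18.9]
grip_width: 0.025
gripper_force: 50.0
```

>>> {"method": "send_rows", "body": {"deltas": [[-1,[0,0,1],[0,0,0]],[-1,[0,0,2.4],[0,0,0]],[-1,[0,2.5,0],[0,0,0]],[-1,[0,2.5,0],[0,0,0]],[-1,[0,2.5,0],[0,0,0]],[-1,[0,2.6,0],[0,0,0]],[-1,[0,0,0],[0,0,0]],[-1,[0,0,-0.8],[0,0,0]]]}}

```text
clock: 46.6
tool_pos: [0.6222, 0.1969, 0.0887]
orientation: [1.0, 0.002, 0.001, -0.003]
ft_force: [0.9, 0.4, -3.3]
grip_width: 0.0246
gripper_force: 50.0
```

>>> {"method": "send_rows", "body": {"deltas": [[-1,[0,0,0],[0,0,0]],[-1,[0,0,-0.8],[0,0,0]],[-1,[0,0,-0.4],[0,0,0]],[-1,[0,0,-0.2],[0,0,0]],[-1,[0,0,-0.2],[0,0,0]],[-1,[0,0,-0.2],[0,0,0]],[-1,[0,0,-0.2],[0,0,0]],[-1,[0,0,-0.2],[0,0,0]]]}}

```text
clock: 47.27
tool_pos: [0.6226, 0.1925, 0.0664]
orientation: [1.0, -0.0, 0.0, -0.001]
ft_force: [-0.4, -0.3, -4.6]
grip_width: 0.0249
gripper_force: 50.0
```

>>> {"method": "send_rows", "body": {"deltas": [[-1,[0,0,-0.2],[0,0,0]],[-1,[0,0,-0.2],[0,0,0]],[-1,[0,0,0],[0,0,0]],[-1,[0,0,0],[0,0,0]],[-1,[0,0,0],[0,0,0]],[-1,[0,0,0],[0,0,0]],[-1,[0,0,0],[0,0,0]],[-1,[0,0,0],[0,0,0]]]}}

```text
clock: 47.93
tool_pos: [0.6223, 0.1929, 0.0642]
orientation: [1.0, -0.0, 0.0, -0.001]
ft_force: [-4.2, -3.3, 17.4]
grip_width: 0.0246
gripper_force: 50.0
```

>>> {"method": "send_rows", "body": {"deltas": [[-1,[0,0,2],[0,0,0]],[-1,[0,0,3],[0,0,0]],[-1,[-0.7,-3.9,0],[0,0,0]],[-1,[-0.7,-3.9,0],[0,0,0]],[-1,[-0.7,-3.9,0],[0,0,0]],[-1,[-0.7,-3.9,0],[0,0,0]],[-1,[-0.7,-3.9,0],[0,0,0]],[-1,[-0.7,-3.9,0],[0,0,0]]]}}

```text
clock: 48.6
tool_pos: [0.5792, -0.0424, 0.1113]
orientation: [1.0, 0.0, -0.0, -0.001]
ft_force: [0.7, -0.8, -3.4]
grip_width: 0.0248
gripper_force: 50.0
```

>>> {"method": "send_rows", "body": {"deltas": [[-1,[-0.7,-3.9,0],[0,0,0]],[-1,[-0.7,-3.9,0],[0,0,0]],[-1,[-0.7,-3.9,0],[0,0,0]],[-1,[-0.7,-3.9,0],[0,0,0]],[-1,[-0.6,-3.9,0],[0,0,0]],[-1,[-0.6,-3.9,0],[0,0,0]],[-1,[-0.6,-3.9,0],[0,0,0]],[-1,[-0.5,-3.7,0],[0,0,0]]]}}

```text
clock: 49.27
tool_pos: [0.5276, -0.3532, 0.1111]
orientation: [1.0, -0.0, -0.001, -0.001]
ft_force: [0.7, 0.6, -3.2]
grip_width: 0.025
gripper_force: 50.0
```

>>> {"method": "send_rows", "body": {"deltas": [[-1,[0,0,0],[0,0,0]],[-1,[0,0,0],[0,0,0]],[-1,[0,0,-2],[0,0,0]],[-1,[0,0,-2],[0,0,0]],[-1,[0,0,-1],[0,0,0]],[-1,[0,0,0],[0,0,0]],[-1,[0,0,0],[0,0,0]],[-1,[0,0,0],[0,0,0]]]}}

```text
clock: 49.93
tool_pos: [0.53, -0.3502, 0.0626]
orientation: [1.0, 0.001, 0.001, -0.001]
ft_force: [1.0, -0.5, -4.1]
grip_width: 0.0249
gripper_force: 50.0
```

```bash
python3 -c "
from h import *
look('k',(('pusher',.03),('stand',0)))"
```

```text
t 49.9333 tcp [ 0.53   -0.3502  0.0626] yaw 0.06 tilt [0.0013 0.0024] w 0.0249 F [ 1.  -0.5 -4.1]
wrist pusher 0.72 [252.9 227.7] [ 0.5258 -0.3487]
```

View pics/k.png

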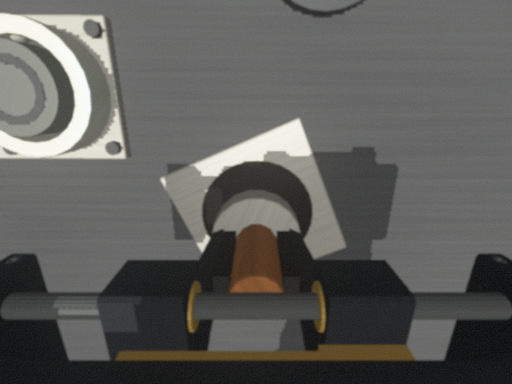

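The pusher is above the stand's centre at (255,215), so I lower it.

>>> {"method": "send_rows", "body": {"deltas": [[-1,[0,0,-1],[0,0,0]],[-1,[0,0,-1],[0,0,0]],[-1,[0,0,-0.7],[0,0,0]],[-1,[0,0,-0.4],[0,0,0]],[-1,[0,0,-0.2],[0,0,0]],[-1,[0,0,-0.15],[0,0,0]],[-1,[0,0,0],[0,0,0]],[-1,[0,0,0],[0,0,0]]]}}

```text
clock: 50.75
tool_pos: [0.528, -0.3503, 0.0283]
orientation: [1.0, 0.0, -0.001, -0.001]
ft_force: [-4.6, 2.5, 8.1]
grip_width: 0.0248
gripper_force: 50.0
```

>>> {"method": "send_rows", "body": {"deltas": [[-0.3,[0,0,0],[0,0,0]],[0.5,[0,0,0],[0,0,0]],[1,[0,0,0],[0,0,0]],[1,[0,0,0],[0,0,0]],[1,[0,0,0],[0,0,0]],[1,[0,0,3],[0,0,0]],[1,[0,0,4],[0,0,0]],[1,[0,0,4],[0,0,0]]]}}

```text
clock: 51.42
tool_pos: [0.5283, -0.3502, 0.1375]
orientation: [1.0, 0.0, -0.001, -0.002]
ft_force: [1.0, -0.0, -0.1]
grip_width: 0.0754
gripper_force: 0.0
```

>>> {"method": "send_rows", "body": {"deltas": [[1,[-0.2,3.5,1],[0,0,0]],[1,[-0.2,4,1],[0,0,0]],[1,[-0.2,4,0],[0,0,0]],[1,[-0.2,4,0],[0,0,0]],[1,[-0.2,4,0],[0,0,0]],[1,[-0.2,4,0],[0,0,0]],[1,[-0.2,4,0],[0,0,0]],[1,[-0.2,4,0],[0,0,0]]]}}

```text
clock: 52.08
tool_pos: [0.5129, -0.0339, 0.1575]
orientation: [1.0, -0.0, 0.0, -0.001]
ft_force: [0.4, 0.0, -0.3]
grip_width: 0.0883
gripper_force: 0.0
```

>>> {"method": "send_rows", "body": {"deltas": [[1,[-0.1,4,0],[0,0,0]],[1,[-0.1,4,0],[0,0,0]],[1,[-0.1,4,0],[0,0,0]],[1,[-0.2,4,0],[0,0,0]],[1,[-0.2,4,0],[0,0,0]],[1,[-0.2,4,0],[0,0,0]],[1,[-0.2,4,0],[0,0,0]],[1,[-0.2,4,0],[0,0,0]]]}}

```text
clock: 52.75
tool_pos: [0.4997, 0.2864, 0.1573]
orientation: [1.0, 0.0, -0.0, -0.001]
ft_force: [0.9, 0.1, -0.9]
grip_width: 0.0883
gripper_force: 0.0
```

>>> {"method": "send_rows", "body": {"deltas": [[1,[0,3,0],[0,0,0]],[1,[0,1,0],[0,0,0]],[1,[0,0,0],[0,0,0]],[1,[0,0,0],[0,0,0]],[1,[0,0,0],[0,0,0]],[1,[0,0,0],[0,0,0]],[1,[0,0,0],[0,0,0]],[1,[0,0,0],[0,0,0]]]}}

```text
clock: 53.42
tool_pos: [0.5005, 0.3228, 0.1574]
orientation: [1.0, -0.001, -0.0, -0.001]
ft_force: [-0.3, -0.6, 0.6]
grip_width: 0.0883
gripper_force: 0.0
```

```bash
python3 -c "
from h import *
look('l',(('dial_grip',.057),('cap0',.008)))
print(robot.get_obs()['qpos'])
a=robot.read_camera('scene');cv2.imwrite('pics/m.png',cv2.resize(a[110:310,60:430],None,fx=2.1,fy=2.1,interpolation=2))"
```

```text
t 53.4167 tcp [0.5005 0.3228 0.1574] yaw -0.09 tilt [-0.0003  0.0017] w 0.0883 F [-0.3 -0.6  0.6]
wrist dial_grip 0.78 [229.2 192.1] [0.5012 0.3486]
wrist cap0 0.97 [481.   63.3] [0.6219 0.094 ]
wrist cap0 0.89 [381.8  61.8] [0.6236 0.1946]
[-0.42883734  0.77528988 -0.39063156  1.72674002  0.4127359   0.72046544
 -2.60360133]
```

View pics/l.png

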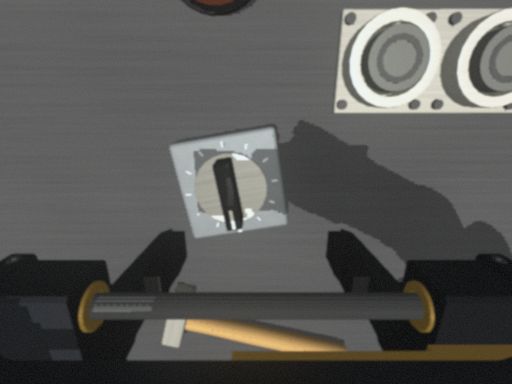

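View pics/m.png

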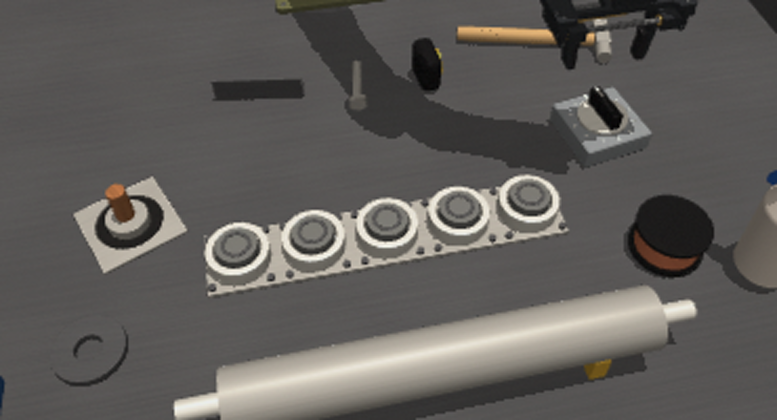

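All five caps look home and the pusher stands centred on its plate. The dial bar runs from (223,160) to (237,230), with its pointer at the lower end, so its yaw is about +11°. At yaw +11° joint 7 would pass its limit, so I will grip the bar by its ends at yaw -79°, which allows the whole turn in one grasp.

```bash
python3 -c "
from h import *
a=px2w('wrist',(221.5,160),.071);b=px2w('wrist',(236.5,230),.071);print(a,b,(a+b)/2,np.degrees(np.arctan2(*(a-b)[[1,0]])),np.linalg.norm(a-b))
c=[px2w('wrist',p,.036)[:2] for p in((170,146),(276,126),(288,220),(194,238))];print(np.mean(c,0),c)
print('spray',px2w('scene',(427,243),0),'spool',px2w('scene',(379,232),0))"
```

```text
[0.53595231 0.35418156 0.071     ] [0.46636403 0.34246494 0.071     ] [0.50115817 0.34832325 0.071     ] 9.557285607098922 0.07056775586974003
[0.50112568 0.34901305] [array([0.54287462, 0.41039879]), array([0.56253667, 0.30365337]), array([0.46080853, 0.28791651]), array([0.43828291, 0.39408355])]
spray [0.79481897 0.47537805 0.        ] spool [7.33290186e-01 3.61479309e-01 1.11022302e-16]
```

>>> {"method": "send_rows", "body": {"deltas": [[1,[0,0.3,0],[0,0,-6]],[1,[0,0.3,0],[0,0,-6]],[1,[0,0.3,0],[0,0,-6]],[1,[0,0.3,0],[0,0,-6]],[1,[0,0.3,0],[0,0,-6]],[1,[0,0.3,0],[0,0,-6]],[1,[0,0.3,0],[0,0,-6]],[1,[0,0.3,0],[0,0,-6]]], "newtons": 40}}

```text
clock: 54.28
tool_pos: [0.4999, 0.349, 0.1577]
orientation: [0.913, -0.409, 0.0, -0.002]
ft_force: [0.6, -0.8, -1.0]
grip_width: 0.0883
gripper_force: 0.0
```

>>> {"method": "send_rows", "body": {"deltas": [[1,[0,0.2,0],[0,0,-6]],[1,[0,0,0],[0,0,-6]],[1,[0,0,0],[0,0,-6]],[1,[0,0,0],[0,0,-6]],[1,[0,0,0],[0,0,-6]],[1,[0,0,0],[0,0,-2]],[1,[0,0,0],[0,0,0]],[1,[0,0,0],[0,0,0]]]}}

```text
clock: 54.95
tool_pos: [0.4985, 0.3245, 0.16]
orientation: [0.777, -0.629, -0.004, -0.005]
ft_force: [0.1, -0.4, -1.0]
grip_width: 0.0882
gripper_force: 0.0
```

```bash
python3 -c "
from h import *
look('n',(('dial_grip',.057),))
print(robot.get_obs()['qpos'])
print(px2w('wrist',(256,191),.071))"
```

```text
t 54.95 tcp [0.4985 0.3245 0.16  ] yaw -78.02 tilt [0.0008 0.0131] w 0.0882 F [ 0.1 -0.4 -1. ]
wrist dial_grip 0.57 [248.  208.5] [0.5039 0.3456]
wrist dial_grip 0.22 [163.1  27.4] [0.6035 0.2023]
[-1.13057421  0.97598377  0.97745577  1.77177135 -1.00025488  0.97280899
 -2.65402403]
[0.50072961 0.32151293 0.071     ]
```

View pics/n.png

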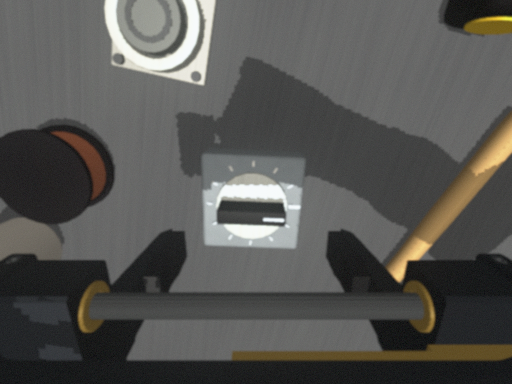

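The fingers are 25 mm off and the arm ran into the joint 5/7 limits: yaw decreases with joint 7, the opposite of what I assumed. I unwind counterclockwise and take a side grasp at yaw +190°, which gives joint 7 room for the 150° clockwise turn.

>>> {"method": "send_rows", "body": {"deltas": [[1,[0,0,0],[0,0,6]],[1,[0,0,0],[0,0,6]],[1,[0,0,0],[0,0,6]],[1,[0,0,0],[0,0,6]],[1,[0,0,0],[0,0,6]],[1,[0,0,0],[0,0,6]],[1,[0,0,0],[0,0,6]],[1,[0,0,0],[0,0,6]]]}}

```text
clock: 55.72
tool_pos: [0.4984, 0.3255, 0.1602]
orientation: [0.967, -0.256, -0.005, -0.004]
ft_force: [-0.7, -0.0, 0.5]
grip_width: 0.0883
gripper_force: 0.0
```

>>> {"method": "send_rows", "body": {"deltas": [[1,[0,0,0],[0,0,6]],[1,[0,0,0],[0,0,6]],[1,[0,0,0],[0,0,6]],[1,[0,0,0],[0,0,6]],[1,[0,0,0],[0,0,6]],[1,[0,0,0],[0,0,6]],[1,[0,0,0],[0,0,6]],[1,[0,0,0],[0,0,6]]]}}

```text
clock: 56.38
tool_pos: [0.4985, 0.3255, 0.1604]
orientation: [0.987, 0.16, -0.005, -0.002]
ft_force: [0.1, 0.1, 0.5]
grip_width: 0.088
gripper_force: 0.0
```

```bash
python3 -c "
from h import *
look(None,())
print(robot.get_obs()['qpos'])"
```

```text
t 56.3833 tcp [0.4985 0.3255 0.1604] yaw 18.37 tilt [-0.0099  0.0026] w 0.088 F [0.1 0.1 0.5]
[-0.95037889  0.82403396  0.55078964  1.7471068  -0.60724899  0.75493919
 -1.32957837]
```

>>> {"method": "send_rows", "body": {"deltas": [[1,[0,0.3,0],[0,0,6]],[1,[0,0.3,0],[0,0,6]],[1,[0,0.3,0],[0,0,6]],[1,[0,0.3,0],[0,0,6]],[1,[0,0.3,0],[0,0,6]],[1,[0,0.3,0],[0,0,6]],[1,[0,0.3,0],[0,0,6]],[1,[0.1,0.2,0],[0,0,6]]]}}

```text
clock: 57.1
tool_pos: [0.4992, 0.3486, 0.1603]
orientation: [0.838, 0.546, -0.004, 0.001]
ft_force: [0.0, -0.6, -0.1]
grip_width: 0.0879
gripper_force: 0.0
```

>>> {"method": "send_rows", "body": {"deltas": [[1,[0,0,0],[0,0,6]],[1,[0,0,0],[0,0,6]],[1,[0,0,0],[0,0,6]],[1,[0,0,0],[0,0,6]],[1,[0,0,0],[0,0,6]],[1,[0,0,0],[0,0,6]],[1,[0,0,0],[0,0,6]],[1,[0,0,0],[0,0,6]]]}}

```text
clock: 57.77
tool_pos: [0.4995, 0.348, 0.1604]
orientation: [0.543, 0.84, -0.003, 0.003]
ft_force: [0.6, -0.0, -0.6]
grip_width: 0.0878
gripper_force: 0.0
```

>>> {"method": "send_rows", "body": {"deltas": [[1,[0,0,0],[0,0,6]],[1,[0,0,0],[0,0,6]],[1,[0,0,0],[0,0,6]],[1,[0,0,0],[0,0,6]],[1,[0,0,0],[0,0,6]],[1,[0,0,0],[0,0,6]],[1,[0,0,0],[0,0,6]],[1,[0,0,0],[0,0,6]]]}}

```text
clock: 58.43
tool_pos: [0.4995, 0.3478, 0.1605]
orientation: [0.155, 0.988, -0.001, 0.005]
ft_force: [-0.1, 0.1, 0.0]
grip_width: 0.0878
gripper_force: 0.0
```

>>> {"method": "send_rows", "body": {"deltas": [[1,[0,0,0],[0,0,6]],[1,[0,0,0],[0,0,6]],[1,[0,0,0],[0,0,6]],[1,[0,0,0],[0,0,6]],[1,[0,0,0],[0,0,3.6]],[1,[0,0,0],[0,0,0]],[1,[0,0,0],[0,0,0]],[1,[0,0,0],[0,0,0]]]}}

```text
clock: 59.1
tool_pos: [0.4994, 0.3474, 0.1601]
orientation: [-0.082, 0.997, -0.001, 0.005]
ft_force: [0.6, -0.2, -0.2]
grip_width: 0.0878
gripper_force: 0.0
```

```bash
python3 -c "
from h import *
look('o',(('dial_grip',.057),))
print(robot.get_obs()['qpos'])"
```

```text
t 59.1 tcp [0.4994 0.3474 0.1601] yaw -170.55 tilt [ 0.0108 -0.0005] w 0.0878 F [ 0.6 -0.2 -0.2]
wrist dial_grip 0.79 [262.7 185.7] [0.4957 0.3521]
[-0.53202036  0.76993352 -0.27569135  1.69729232  0.30749208  0.7097535
  0.76976506]
```

View pics/o.png

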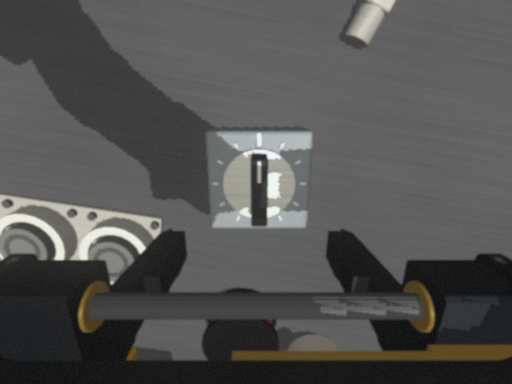

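The bar is vertical in the image at (259,189), with the pointer on the zero mark, aligned with the grip. I descend.

>>> {"method": "send_rows", "body": {"deltas": [[1,[-0.1,0.2,-3],[0,0.6,0]],[1,[0,0,-3],[0,0,0]],[1,[0,0,-3],[0,0,0]],[1,[0,0,-1.2],[0,0,0]],[1,[0,0,-0.7],[0,0,0]],[1,[0,0,0],[0,0,0]],[1,[0,0,0],[0,0,0]],[1,[0,0,0],[0,0,0]]]}}

```text
clock: 59.87
tool_pos: [0.4992, 0.35, 0.0524]
orientation: [-0.084, 0.996, 0.0, 0.001]
ft_force: [-0.9, -0.6, 0.0]
grip_width: 0.0884
gripper_force: 0.0
```

```bash
python3 -c "
from h import *
look(None,(('dial_grip',.057),))
print(robot.get_obs()['qpos'])"
```

```text
t 59.8667 tcp [0.4992 0.35   0.0524] yaw -170.4 tilt [0.0023 0.0007] w 0.0884 F [-0.9 -0.6  0. ]
wrist dial_grip 0.56 [259.9 245.7] [0.4992 0.3513]
[-0.56563337  0.93086446 -0.21766873  1.73659785  0.36352123  0.51194314
  0.72150585]
```

Centre agrees to about 1 mm. I close on the bar.

>>> {"method": "send_rows", "body": {"deltas": [[1,[0,0.05,-0.3],[0,0,0]],[0,[0,0,0],[0,0,0]],[-1,[0,0,0],[0,0,0]],[-1,[0,0,0],[0,0,0]],[-1,[0,0,0],[0,0,0]],[-1,[0,0,0],[0,0,0]],[-1,[0,0,0],[0,0,0]],[-1,[0,0,0],[0,0,0]]]}}

```text
clock: 60.63
tool_pos: [0.4982, 0.3497, 0.0477]
orientation: [-0.084, 0.996, -0.001, -0.0]
ft_force: [-0.1, -0.5, -0.4]
grip_width: 0.0434
gripper_force: 0.0
```

>>> {"method": "send_rows", "body": {"deltas": [[-1,[0,0,0],[0,0,0]],[-1,[0,0,0],[0,0,0]],[-1,[0,0,0],[0,0,0]],[-1,[0,0,0],[0,0,0]],[-1,[0,0,0],[0,0,0]],[-1,[0,0,0],[0,0,0]],[-1,[0,0,0],[0,0,0]],[-1,[0,0,0],[0,0,0]]]}}

```text
clock: 61.3
tool_pos: [0.4982, 0.3498, 0.0478]
orientation: [-0.084, 0.996, -0.001, -0.0]
ft_force: [0.3, 0.9, -0.1]
grip_width: 0.0156
gripper_force: 40.0
```

>>> {"method": "send_rows", "body": {"deltas": [[-1,[0,0,0],[0,0,-5]],[-1,[0,0,0],[0,0,-5]],[-1,[0,0,0],[0,0,-5]],[-1,[0,0,0],[0,0,-5]],[-1,[0,0,0],[0,0,-5]],[-1,[0,0,0],[0,0,-5]],[-1,[0,0,0],[0,0,-5]],[-1,[0,0,0],[0,0,-5]]]}}

```text
clock: 61.97
tool_pos: [0.4983, 0.3502, 0.0478]
orientation: [0.264, 0.965, -0.0, -0.0]
ft_force: [1.3, 0.9, -0.5]
grip_width: 0.0155
gripper_force: 40.0
```

```bash
python3 -c "
from h import *
look(None,(('dial_grip',.057),))
print(robot.get_obs()['qpos'],robot.get_obs()['torque'])"
```

```text
t 61.9667 tcp [0.4983 0.3502 0.0478] yaw 149.44 tilt [-0.0004 -0.0002] w 0.0155 F [ 1.3  0.9 -0.5]
wrist dial_grip 0.86 [258.5 250.1] [0.4998 0.3509]
[-0.65940042  0.93287367 -0.05191882  1.7414368   0.09270632  0.47020453
  0.26743029] [ 0.24316547 -0.20384022 -0.04722084]
```

Turning smoothly: the tool yaw went from 189.6° to 149.4°. The final yaw should be 39.6°, so -110° remain.

>>> {"method": "send_rows", "body": {"deltas": [[-1,[0,0,0],[0,0,-5]],[-1,[0,0,0],[0,0,-5]],[-1,[0,0,0],[0,0,-5]],[-1,[0,0,0],[0,0,-5]],[-1,[0,0,0],[0,0,-5]],[-1,[0,0,0],[0,0,-5]],[-1,[0,0,0],[0,0,-5]],[-1,[0,0,0],[0,0,-5]]]}}

```text
clock: 62.73
tool_pos: [0.4986, 0.3504, 0.0478]
orientation: [0.577, 0.817, 0.0, -0.0]
ft_force: [1.0, 1.1, -1.8]
grip_width: 0.0157
gripper_force: 40.0
```

>>> {"method": "send_rows", "body": {"deltas": [[-1,[0,0,0],[0,0,-5]],[-1,[0,0,0],[0,0,-5]],[-1,[0,0,0],[0,0,-5]],[-1,[0,0,0],[0,0,-5]],[-1,[0,0,0],[0,0,-5]],[-1,[0,0,0],[0,0,-5]],[-1,[0,0,0],[0,0,-5]],[-1,[0,0,0],[0,0,-5]]]}}

```text
clock: 63.4
tool_pos: [0.4989, 0.3504, 0.0478]
orientation: [0.821, 0.57, 0.001, -0.001]
ft_force: [2.0, 1.1, -3.0]
grip_width: 0.016
gripper_force: 40.0
```

>>> {"method": "send_rows", "body": {"deltas": [[-1,[0,0,0],[0,0,-5]],[-1,[0,0,0],[0,0,-5]],[-1,[0,0,0],[0,0,-5]],[-1,[0,0,0],[0,0,-5]],[-1,[0,0,0],[0,0,-5]],[-1,[0,0,0],[0,0,-5]],[-1,[0,0,0],[0,0,0]],[-1,[0,0,0],[0,0,0]]]}}

```text
clock: 64.07
tool_pos: [0.4991, 0.3502, 0.0478]
orientation: [0.94, 0.341, 0.001, -0.001]
ft_force: [3.2, 2.4, -2.4]
grip_width: 0.0157
gripper_force: 40.0
```

```bash
python3 -c "
from h import *
look(None,(('dial_grip',.057),))
print(robot.get_obs()['qpos'],robot.get_obs()['torque'])"
```

```text
t 64.0667 tcp [0.4991 0.3502 0.0478] yaw 39.84 tilt [0.0012 0.0017] w 0.0157 F [ 3.2  2.4 -2.4]
wrist dial_grip 0.81 [257.7 250.5] [0.5013 0.3488]
[-0.89957932  0.97987162  0.39137485  1.75536498 -0.66523385  0.54044185
 -0.95862768] [ 0.47941197 -0.8323878  -0.00915456]
```

Yaw 39.8° means the dial stands at 150°. I release, lift and check.

>>> {"method": "send_rows", "body": {"deltas": [[-0.5,[0,0,0],[0,0,0]],[0.5,[0,0,0],[0,0,0]],[1,[0,0,0],[0,0,0]],[1,[0,0,0],[0,0,0]],[1,[0,0,0],[0,0,0]],[1,[0,0,1],[0,0,0]],[1,[0,0,4],[0,0,0]],[1,[0,0,4],[0,0,0]]]}}

```text
clock: 64.83
tool_pos: [0.4968, 0.3487, 0.1378]
orientation: [0.941, 0.339, -0.002, 0.0]
ft_force: [0.7, 1.3, -0.5]
grip_width: 0.0667
gripper_force: 0.0
```

>>> {"method": "send_rows", "body": {"deltas": [[1,[0,0,3],[0,0,0]],[1,[0,-3,0],[0,0,0]],[1,[0,-3,0],[0,0,0]],[1,[0,0,0],[0,0,0]],[1,[0,0,0],[0,0,0]],[1,[0,0,0],[0,0,0]],[1,[0,0,0],[0,0,0]],[1,[0,0,0],[0,0,0]]]}}

```text
clock: 65.5
tool_pos: [0.4979, 0.291, 0.1676]
orientation: [0.94, 0.34, -0.0, -0.001]
ft_force: [1.0, 0.2, 0.2]
grip_width: 0.0878
gripper_force: 0.0
```

```bash
python3 -c "
from h import *
look('p',(('cap0',.008),))
a=cv2.imread('pics/p.png');b=robot.read_camera('side');find('side','pusher',.006);find('scene','pusher',.006)
b=b[140:350,80:400]
cv2.imwrite('pics/q.png',np.hstack([cv2.resize(a,(400,300)),cv2.resize(b,(400,300))]))"
```

```text
t 65.5 tcp [0.4979 0.291  0.1676] yaw 39.73 tilt [-0.001   0.0015] w 0.0878 F [1.  0.2 0.2]
wrist cap0 0.68 [441.3 199.3] [0.6218 0.0951]
wrist cap0 0.59 [390.3 148.8] [0.6231 0.1912]
side pusher 0.73 [349.5 176.9] [ 0.5306 -0.352 ]
scene pusher 0.61 [123.1 215.3] [ 0.5264 -0.3453]
scene pusher 0.25 [310.9 208.9] [0.6187 0.1968]
```

View pics/q.png

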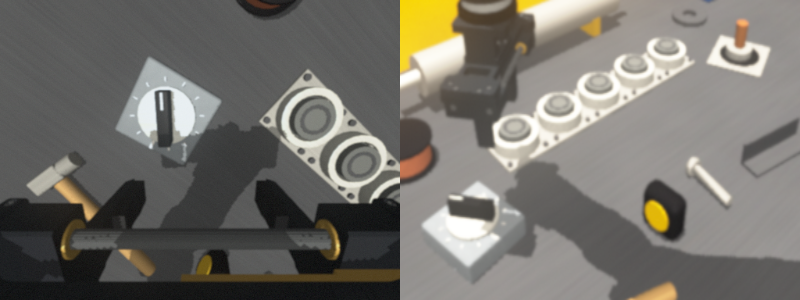

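The picture shows the bar upright at (164,117) in the tool frame with the pointer at the top end, so the dial stands at 150°, or 5 clicks. All caps sit home and the pusher is upright on its plate. I hand the job in.

```bash
python3 -c "
from plant import robot
print(robot.finish_job())"
```

```text
the job is handed in; nothing more can be done
None
```

I fitted all five caps and pressed each home with the pusher, turned the dial five clicks clockwise (150°), left the pusher upright at the centre of its stand, and handed the job in; no verdict was returned.

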